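Clamp the instrument case in the quick-release vise

ROBOT

A 7-joint arm with a two-finger parallel gripper is mounted at the origin on the work surface. World frame = base frame: x ahead of the robot, y to its left, z up, the work surface at z = 0. Lengths are in m, angles in rad, forces in N, time in s.
With the tool pointing down it reaches from about 0.425 to 0.875 m from the base axis. Payload 8.4 kg.
Tool frame: the origin (TCP) lies between the finger pads; the fingertips stand 8 mm ahead of it and the grasp point (between the pads) lies 11 mm behind it; x points along the fingers, y is the direction in which the jaws open and shut, and the axes are right-handed (so a half turn about x gives the same grasp; the last joint's range is limited). The gripper opens to 87 mm and grips with 3 to 60 N. Pads are 19 mm wide; open, the fingers measure 117 mm over their backs; the gripper's body (75 mm by 190 mm) begins 51 mm behind the grasp point.
Start: joints at [1.16, 0.333, 0.04, 1.465, -0.013, 1.343, -0.059], TCP at [0.199, -0.619, 0.231] pointing down, gripper open.
Joint ranges: [-2.58, 2.58], [-0.38, 2.09], [-1.3, 1.39], [0.25, 2.4], [-1.5, 4.64], [0.08, 2.09], [-2.65, 2.65]. Speed limits (rad/s): [2.22, 2.22, 2.79, 2.79, 3.14, 3.14, 3.14].

INTERFACE

Orientations are given as [roll, pitch, yaw] about the fixed x, y, z axes, in that order (R = Rz(yaw) Ry(pitch) Rx(roll)).
In Python, from bench import ctrl, viewer gives the robot as it stands.
- The arm moves only by the tool apply_moves, never from a script. Its argument "commands" is a list of rows, each an object with "delta_pos": the shift along the tool's x, y, z in mm, a list of three; "yaw": the turn about the tool's x in degrees. A call has 1 to 12 rows; each row shifts and turns the pose as measured when the row begins, along the tool's axes as they then stand; what a row does not reach is not made up. A row lasts 1/10 s, in which the tool goes at most 50 mm and 8.59 degrees, less where a joint would pass 70% of its speed; a pose out of reach is approached as far as the arm can. A call is refused whole if a number of a shift passes 50 or a number of a turn 8.59, either way. A call with a gripper value outside its range is refused whole. "fingers" is the opening, from -1 (shut) to 1 (fully open), so that 0 is half open, set as the call begins (left out, the last holds). The fingers move at their own pace and stop on an object; "force" is the grip in N (left out, the last holds). Time passes only in rows, so rows that do not move let the fingers close. It gives the time, the measured TCP pose, the force and the opening at its end, in the units of the state.
- ctrl.observe(): the state, without advancing time (a new reading comes with each control period).
- viewer.get_image(name): name is "scene" or "top" or "wrist"; returns a dict with "color" (480x640x3 uint8, red, green, blue), "fx", "fy", "cx", "cy" (pixels), "rvec" (rotation vector, rad) and "tvec" (3), from world to camera coordinates, as OpenCV has them. Camera axes: x right, y down, z forward; pixel columns grow to the right and rows downward; lengths in m; the calibration is good to about 2 mm. The wrist camera is an equidistant fisheye: a pixel r from the principal point sees the ray r / f radians off the axis. A picture is of the moment at which its call begins. There is no depth.
- ctrl.sign_off(): hands the job in, once; it reports no verdict.
The state is a dict: "clock": time; "joints": joint angles; "qvel": joint speeds; "joint_torque": joint torques, N m; "eef_pos": TCP position; "tool_rot": TCP orientation; "ft_force": force on the tool from outside, world axes, zero at the start; "wrist_torque": the same for the moment, N m; "gripper_width": opening from 0.0 (shut) to 1.0 (fully open).
Only numpy, scipy, OpenCV 4.12 (cv2) and the standard library are available. Lean on these libraries where they do the work, as an engineer would, in place of code of your own. Each camera call takes 0.05 s, during which the arm holds its last target.

TASK

The open aluminium case with the circuit board in it lies loose between the jaws of the bench vise and has to be held for soldering. Press the vise's thumb lever down and, keeping it down, slide the front jaw in until the case is nipped between both jaws; let the lever come up, then wind the crank clockwise until the rubber pad is squeezed and the case is gripped firmly, without crushing it. Leave the lever up, the case sitting flat in the jaws and the other things on the table where they are.

Things in the scene. Friction and masses are not known exactly. Their poses are not given: they have to be found in the camera images.
- vise: Grey cast bench vise, bolted down. Origin on the table under the middle of the fixed jaw's face; x level along the screw, from the fixed jaw out to the front jaw, lever and crank; y level along the jaws; z up. Foot 175 x 116 mm (x -125 to 50), cast body x -85 to -12 mm, 114 high. Fixed steel jaw plate: face at x = 0, 110 wide, z 92 to 134 mm.
- fixed_face (a point): Centre of the fixed jaw's gripping face, 106 mm above the table. Axes as the vise's.
- jaw: Moving front jaw; its guide rods (18 mm, y +-34, tops 87 mm high), pad, lever and crank travel with it along the vise's x. Origin at table height under its unsqueezed pad face; axes as the vise's. Outwards: rubber pad x 0-12 mm, steel plate x 12-26 (110 wide, top 134 mm high), casting x 26-66 (84 wide, top 100 mm high). Lever up: locked to the screw. Lever down: slides with about 3 N.
- jaw_face (a point): Centre of the front jaw's pad face when the pad is not squeezed, 106 mm above the table. Its x in the vise's frame is the opening: 95 to 130 mm at the start, 60 mm at first touch on a case that is against the fixed jaw. While the lever is up the thread has up to 2 mm of play.
- lever_pad (a point): Top middle of the thumb lever's ribbed pressing plate (34 mm along x, 36 along y, 5 thick), 115 mm above the table when up; in the jaw's frame x 43, y 28 mm. That is 17 mm outside the outer face of the steel jaw plate, which stands 18 mm higher, so fingers pressing here push against the jaw plate when moved inwards (vise -x).
- lever (a joint): Quick-release thumb lever of flat steel, pivot axis along x, 62 mm from the pressing plate. 0 = up, 0.16 rad = fully down (10 mm). The jaw is free beyond 0.11 rad (7 mm down). Takes about 2 N at first, 8 N fully down; springs up when let go. The half-nut's teeth (4 mm pitch) then drop into the screw's thread, at once or within the next half turn of the crank.
- knob_grip (a point): Centre of the crank's black knob: cylinder 18 mm diameter, 40 mm long, axis parallel to the vise's x, free to spin on its spindle. It circles at 38 mm radius round the screw's axis, which lies 78 mm above the table at the vise's y = 0. In the jaw's frame the knob covers x 93 to 133 mm (this point x 113) and the crank's arm x 83 to 91.
- crank (a joint): Crank angle a, rad: the knob is 38 mm x sin(a) to the vise's y and 38 mm x cos(a) above the screw's axis; 0 = straight up. Grows clockwise as seen facing the crank, which closes: one turn moves the front jaw 8 mm inwards. Starts within 1.2 of 0, can go several turns. Needs about 3 N at the knob, 5 to 9 N when tight; stays where it is left.
- pad (a joint): Squeeze of the front jaw's rubber pad: 0 = none, 0.005 m = at its stop. 12 N per mm: 3.8 mm is 45 N on the case, the least that is firm; that takes about 0.6 turn after both jaws touch the case, the stop (60 N) 0.8 turn. Winding up to a quarter turn past the stop is good; half a turn or more past it may crush the case (over 250 N).
- case: Cast aluminium instrument case without lid, green circuit board inside: 60 mm (its x, between the jaws) x 96 mm (y) x 38 mm high, about 0.35 kg. Origin at the centre of its underside, which rests on the guide rods 87 mm above the table. Starts a few mm from the fixed jaw, within 4 degrees of square, and slides along when the jaw pushes it.
- solder_spool: Spool of solder standing on end, 54 mm diameter, 38 mm high, beside the vise; origin under its centre. Leave alone.
- side_cutters: Side cutters lying flat near the vise on the robot's side, about 125 mm long, 12 mm high. Leave alone.
- solder_sucker: White solder sucker lying on the table, 200 mm long, 20 mm diameter. Leave alone.
- multimeter: Grey multimeter lying flat, 85 x 165 x 36 mm. Leave alone.
- screwdriver: Screwdriver lying flat, 180 mm long. Leave alone.
- parts_tray: White divided parts tray, 100 x 160 x 28 mm. Leave alone.
- spare_board: Green circuit board lying flat, 85 x 60 x 10 mm. Leave alone.
Things that resemble listed ones, but are neither listed nor needed, are in the scene too. There is more than one size of the case; the job needs the middle-sized.

How it is judged:
On the way, in this order (a step that is already met when the one before it is completed fails the run):
1. with the lever held down, the front jaw is slid in to the case (opening under 66 mm) (value of joint lever above 0.1 rad and x of jaw_face in the frame of vise below 0.066 m), for 0.05 s.
2. the lever is let go with the jaw still at the case (value of joint lever below 0.04 rad and x of jaw_face in the frame of vise below 0.069 m and contact force between the fingers and jaw below 0.5 N), for 0.1 s.
3. the screw is wound tight: the front jaw presses on the case with over 45 N (contact force between jaw and case above 45 N), for 0.2 s.
At the end, for the whole second after the job is handed in: The front jaw presses the case with over 45 N (pad squeezed about 4 mm or more), opening under 62 mm, lever up (under 0.04 rad); the case is still, level within 0.06 rad, square within 0.05 rad, on the rods (underside 82 to 93 mm high); nothing else shifted over 30 mm (contact force between jaw and case above 45 N and value of joint lever below 0.04 rad and x of jaw_face in the frame of vise below 0.062 m and angle between case's own z axis and vertical below 0.06 rad and angle between the x axis of case and the x axis of vise, either way round below 0.05 rad and height (world z) of case between 0.082 and 0.093 m and linear speed of case below 0.01 m/s); the robot touches nothing.
It fails at once if the case is crushed: over 250 N between front jaw and case (contact force between jaw and case above 250 N).
It fails at once if one of the other things on the table is shifted by more than 30 mm (distance of any of solder_spool, side_cutters, solder_sucker, multimeter, screwdriver, parts_tray, spare_board from where it was at the start of the episode above 0.03 m).
It also fails if it takes over 58 s, if anything falls off the work surface, if the arm or the gripper's body presses on something with over 40 N, if the wrist force passes 120 N, or if a joint passes its speed limit or range.

## Working session

There is one attempt and no reset: what is moved stays moved. The work goes in short steps, Python scripts to look and compute and a tool call to move; the robot and the scene stay as the last step left them, time stands still between calls to the robot, and variables do not carry over. Pictures are saved under pics/ and viewed, and the job is handed in when it is done.

Besides the shell and the picture viewer there is one more tool, called after ">>>" by a JSON object that holds its "method" and its "body". apply_moves: Moves the arm, as the interface text tells. Its arguments: {"type":"object","properties":{"commands":{"type":"array"},"fingers":{"type":"number"},"force":{"type":"number"}},"required":["commands"]}

```bash
ls; mkdir -p pics
python3 - <<'E'
from bench import ctrl, viewer
import cv2
print(ctrl.observe())
for n in ["scene","top","wrist"]:
    d=viewer.get_image(n); cv2.imwrite(f"pics/{n}0.png",d["color"][:,:,::-1]); print(n,{k:v for k,v in d.items() if k!="color"})
E
```

```text
pics
{'clock': 0.0, 'joints': array([ 1.15978584,  0.33389574,  0.0399305 ,  1.46631747, -0.01340719,
        1.34329038, -0.05849802]), 'qvel': array([ 8.20485588e-05,  5.88730536e-04,  3.64756460e-04,  6.97174984e-04,
       -3.49554246e-04,  9.64211081e-04, -1.08527740e-03]), 'joint_torque': array([ 6.65774814e-05, -6.56349134e+01,  1.33564666e+00, -4.03807926e+01,
       -5.95064904e-02,  4.47189936e-02,  1.60487130e-04]), 'eef_pos': array([ 0.19920308, -0.61822413,  0.22964724]), 'tool_rot': array([-1.49620919,  1.56915197,  1.95712288]), 'ft_force': array([-0.71186226,  0.10248784, -0.32840983]), 'wrist_torque': array([-0.03605625,  0.01047314, -0.01516988]), 'gripper_width': 1.0001048632529839}
scene {'fx': 540.3320346208469, 'fy': 540.3320346208469, 'cx': 327.88853690379324, 'cy': 230.1715046459877, 'rvec': array([ 1.75940943,  1.97634769, -0.65763478]), 'tvec': array([ 0.06100744, -0.38601199,  1.88123213])}
top {'fx': 540.9666806826177, 'fy': 540.9666806826177, 'cx': 323.0994557025234, 'cy': 240.31030344122087, 'rvec': array([ 2.15639524, -2.16015746,  0.11592624]), 'tvec': array([0.01444194, 0.56510862, 1.28149977])}
wrist {'fx': 371.64829954431775, 'fy': 371.64829954431775, 'cx': 317.5056175949965, 'cy': 246.392640179572, 'rvec': array([-2.35110914,  1.71146482,  0.24231531]), 'tvec': array([-0.64876232, -0.03393868,  0.39103534])}
```

View pics/scene0.png

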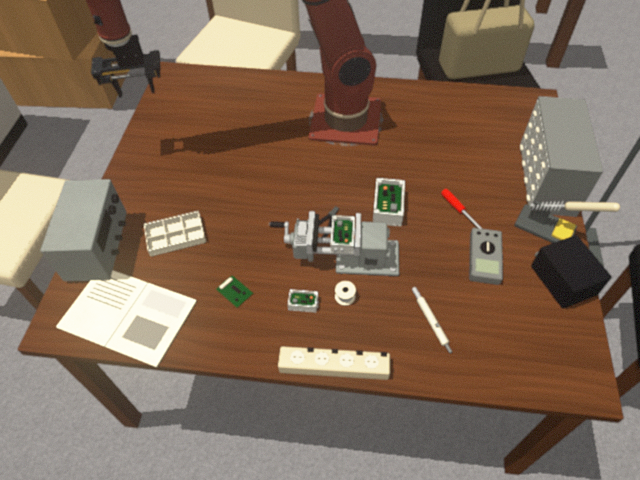

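View pics/top0.png

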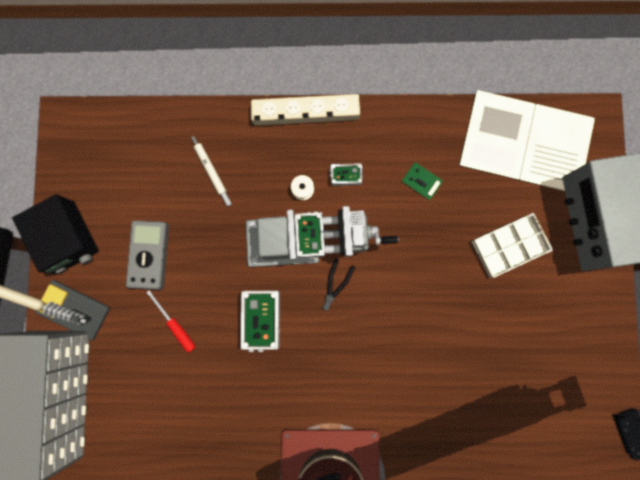

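View pics/wrist0.png

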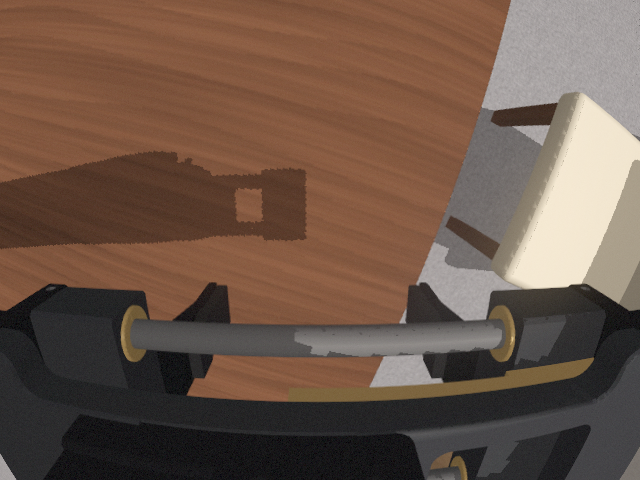

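Run:
```python
import cv2
a=cv2.imread("pics/top0.png")[190:290,235:415]; cv2.imwrite("pics/top0c.png",cv2.resize(a,None,fx=4.4,fy=4.4,interpolation=cv2.INTER_CUBIC))
a=cv2.imread("pics/scene0.png")[170:310,260:420]; cv2.imwrite("pics/scene0c.png",cv2.resize(a,None,fx=4.2,fy=4.2,interpolation=cv2.INTER_CUBIC))
```

```text
(no output)
```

View pics/top0c.png

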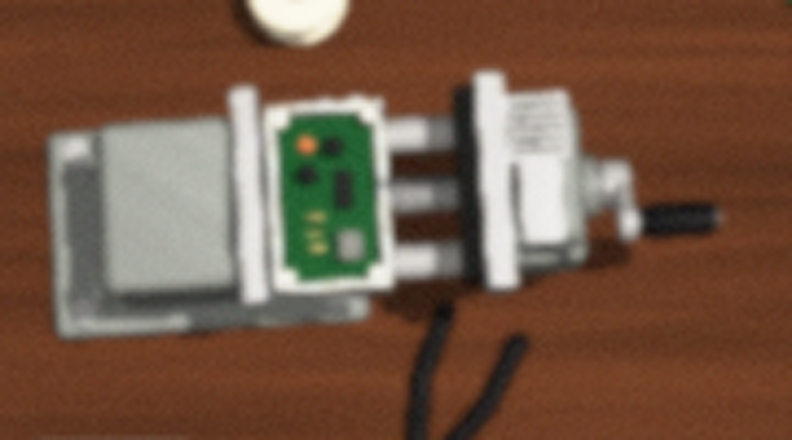

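View pics/scene0c.png

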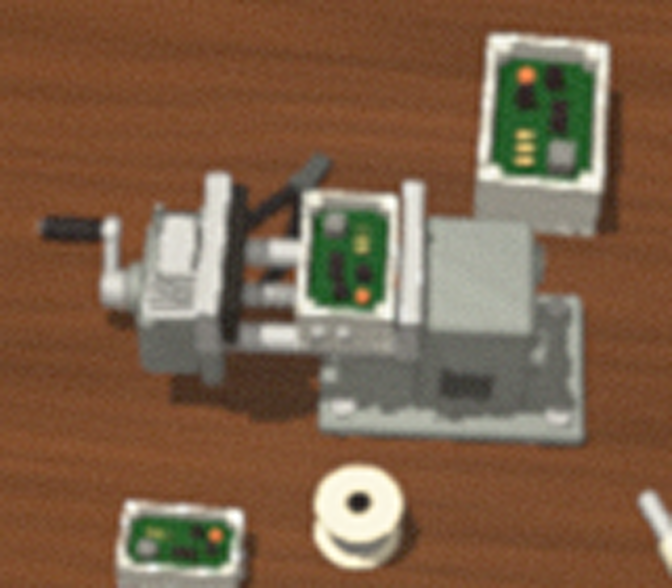

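```bash
cat > h.py <<'E'
import numpy as np, cv2
CAM={"scene":(540.332,327.8885,230.1715,[1.75940943,1.97634769,-0.65763478],[0.06100744,-0.38601199,1.88123213]),
"top":(540.9667,323.09946,240.3103,[2.15639524,-2.16015746,0.11592624],[0.01444194,0.56510862,1.28149977])}
def ray(n,uv):
    f,cx,cy,rv,t=CAM[n]; R=cv2.Rodrigues(np.array(rv))[0]; C=-R.T@np.array(t)
    d=R.T@np.array([(uv[0]-cx)/f,(uv[1]-cy)/f,1]); return C,d
def onz(n,uv,z):
    C,d=ray(n,uv); return C+d*(z-C[2])/d[2]
def proj(n,P):
    f,cx,cy,rv,t=CAM[n]; K=np.array([[f,0,cx],[0,f,cy],[0,0,1.]])
    return cv2.projectPoints(np.array(P,float).reshape(-1,3),np.array(rv),np.array(t),K,None)[0].reshape(-1,2)
E
python3 - <<'E'
from h import *
tc=lambda p:(p[0]/4.4+235-.4,p[1]/4.4+190-.4); sc=lambda p:(p[0]/4.2+260-.4,p[1]/4.2+170-.4)
P={}
for k,p in dict(fAin=(257,88),fBin=(270,300),fA=(230,90),fB=(243,303),mA0=(472,73),mA1=(503,71),mB0=(490,289),mB1=(522,286)).items():
    P[k]=onz("top",tc(p),.134); print(k,P[k].round(4))
for k,p in dict(fA=(402,182),fA1=(424,182),mA1=(206,174),mA0=(234,174)).items(): print("scene",k,onz("scene",sc(p),.134).round(4))
for z in (.1,.115): print("leverpad",onz("top",tc((538,123)),z).round(4), onz("scene",sc((177,297)),z).round(4))
for z in (.09,.1,.11,.12): print("knob top",onz("top",tc((645,220)),z).round(4),onz("top",tc((716,216)),z).round(4),"scene",onz("scene",sc((45,227)),z).round(4),onz("scene",sc((100,231)),z).round(4))
print("case",[onz("top",tc(p),.125).round(4) for p in [(265,108),(382,98),(393,287),(277,292)]])
E
```

```text
fAin [0.6233 0.0805 0.134 ]
fBin [0.5143 0.0733 0.134 ]
fA [0.6223 0.0943 0.134 ]
fB [0.5128 0.087  0.134 ]
mA0 [ 0.6308 -0.0298  0.134 ]
mA1 [ 0.6318 -0.0457  0.134 ]
mB0 [ 0.5196 -0.0384  0.134 ]
mB1 [ 0.5211 -0.0546  0.134 ]
scene fA [0.5162 0.0753 0.134 ]
scene fA1 [0.5146 0.0894 0.134 ]
scene mA1 [ 0.524  -0.0512  0.134 ]
scene mA0 [ 0.5219 -0.0332  0.134 ]
leverpad [ 0.6102 -0.0653  0.1   ] [ 0.599  -0.0606  0.1   ]
leverpad [ 0.6078 -0.0645  0.115 ] [ 0.6095 -0.0584  0.115 ]
knob top [ 0.5599 -0.1218  0.09  ] [ 0.5619 -0.1593  0.09  ] scene [ 0.5457 -0.157   0.09  ] [ 0.5449 -0.1204  0.09  ]
knob top [ 0.5587 -0.1208  0.1   ] [ 0.5607 -0.158   0.1   ] scene [ 0.5531 -0.1548  0.1   ] [ 0.5523 -0.1184  0.1   ]
knob top [ 0.5575 -0.1198  0.11  ] [ 0.5595 -0.1567  0.11  ] scene [ 0.5605 -0.1525  0.11  ] [ 0.5597 -0.1164  0.11  ]
knob top [ 0.5563 -0.1188  0.12  ] [ 0.5583 -0.1554  0.12  ] scene [ 0.5679 -0.1502  0.12  ] [ 0.5671 -0.1145  0.12  ]
case [array([0.6144, 0.0769, 0.125 ]), array([0.6195, 0.0165, 0.125 ]), array([0.5215, 0.0109, 0.125 ]), array([0.5191, 0.0703, 0.125 ])]
```

```bash
cat >> h.py <<'E'
from scipy.spatial.transform import Rotation as Ro
VY=np.array([.9974,.072,0]);VX=np.array([.072,-.9974,0]);VO=np.array([.5688,.0769,0])
def vise(x,y,z): return VO+x*VX+y*VY+np.array([0,0,z])
def Rt(s): return Ro.from_euler('xyz',s["tool_rot"]).as_matrix()
def tovise(p):
    d=p-VO; return np.array([d@VX,d@VY,d[2]])
def rep(target=None):
    from bench import ctrl
    s=ctrl.observe(); R=Rt(s)
    print("t",round(s["clock"],2),"pos",s["eef_pos"].round(4),"vise(mm)",(tovise(s["eef_pos"])*1e3).round(1),"F vise",np.round([s["ft_force"]@VX,s["ft_force"]@VY,s["ft_force"][2]],2),"grip",round(s["gripper_width"],3))
    print("tool x",R[:,0].round(3),"y",R[:,1].round(3),"z",R[:,2].round(3))
    ang=[np.degrees(np.arctan2(v@R[:,2],v@R[:,1])) for v in (VY,-VY)]; print("yaw to VY/-VY",np.round(ang,1))
    print("vise axes in tool: x",(R.T@VX).round(3),"y",(R.T@VY).round(3),"z",R[2].round(3))
    if target is not None: print("delta tool mm",(R.T@(vise(*target)-s["eef_pos"])*1e3).round(1))
    return s
E
python3 -c "
from h import *
s=rep((.14,.028,.2)); print(s['joints'])"
```

```text
t 0.15 pos [ 0.1993 -0.6183  0.2298] vise(mm) [ 666.8 -418.6  229.8] F vise [0.3  0.01 0.25] grip 0.999
tool x [-0.     0.001 -1.   ] y [ 0.307 -0.952 -0.001] z [-0.952 -0.307  0.   ]
yaw to VY/-VY [-76.3 103.7]
vise axes in tool: x [-0.001  0.971  0.237] y [-0.     0.237 -0.971] z [-1.    -0.001  0.   ]
delta tool mm [  30.3 -405.7 -558.9]
[ 1.15979803  0.33379248  0.03988514  1.46603847 -0.01339078  1.3433247
 -0.05851158]
```

>>> {"method": "apply_moves", "body": {"commands": [{"delta_pos": [0, 0, 0], "yaw": -8.5}, {"delta_pos": [0, 0, 0], "yaw": -8.5}, {"delta_pos": [0, 0, 0], "yaw": -8.5}, {"delta_pos": [0, 0, 0], "yaw": -8.5}, {"delta_pos": [0, 0, 0], "yaw": -8.5}, {"delta_pos": [0, 0, 0], "yaw": -8.5}, {"delta_pos": [0, 0, 0], "yaw": -8.5}, {"delta_pos": [0, 0, 0], "yaw": -8.5}, {"delta_pos": [0, 0, 0], "yaw": -8.3}], "fingers": -1, "force": 30}}

```text
clock: 1.05
eef_pos: [0.1988, -0.6166, 0.2262]
tool_rot: [-2.84, 1.563, 1.967]
ft_force: [-0.7, 0.0, 0.6]
gripper_width: 0.264
```

```bash
python3 -c "
from h import *
s=rep((.16,.028,.2)); print(s['joints'])"
```

```text
t 1.05 pos [ 0.1988 -0.6166  0.2262] vise(mm) [ 665.  -419.   226.2] F vise [-0.1  -0.68  0.57] grip 0.264
tool x [-0.003  0.007 -1.   ] y [ 0.996  0.094 -0.002] z [ 0.094 -0.996 -0.007]
yaw to VY/-VY [   1.3 -178.7]
vise axes in tool: x [-0.007 -0.022  1.   ] y [-0.002  1.     0.022] z [-1.    -0.002 -0.007]
delta tool mm [  28.8  458.2 -494.7]
[ 1.30638594  0.34367394 -0.15116298  1.46124004  0.05196279  1.34830664
  1.24651386]
```

>>> {"method": "apply_moves", "body": {"commands": [{"delta_pos": [0, 30, -33], "yaw": 1.3}, {"delta_pos": [0, 32, -35], "yaw": 0}, {"delta_pos": [0, 32, -35], "yaw": 0}, {"delta_pos": [0, 32, -35], "yaw": 0}, {"delta_pos": [0, 32, -35], "yaw": 0}, {"delta_pos": [0, 32, -35], "yaw": 0}, {"delta_pos": [0, 32, -35], "yaw": 0}, {"delta_pos": [0, 32, -35], "yaw": 0}, {"delta_pos": [0, 32, -35], "yaw": 0}, {"delta_pos": [0, 32, -35], "yaw": 0}]}}

```text
clock: 2.05
eef_pos: [0.4911, -0.2372, 0.224]
tool_rot: [-2.367, 1.561, 2.41]
ft_force: [-0.1, -1.6, 0.0]
gripper_width: 0.006
```

```bash
python3 -c "
from h import *
s=rep((.146,.028,.17)); print(s['joints'])"
```

```text
t 2.05 pos [ 0.4911 -0.2372  0.224 ] vise(mm) [ 307.7 -100.1  224. ] F vise [ 1.58 -0.2   0.03] grip 0.006
tool x [-0.008  0.007 -1.   ] y [ 0.998  0.065 -0.007] z [ 0.065 -0.998 -0.007]
yaw to VY/-VY [ -0.4 179.6]
vise axes in tool: x [-0.007  0.007  1.   ] y [-0.007  1.    -0.008] z [-1.    -0.007 -0.007]
delta tool mm [  54.3  127.3 -162.3]
[ 0.79512512  0.16559838 -0.47200102  1.70182844  0.07363097  1.30217544
  0.37299215]
```

>>> {"method": "apply_moves", "body": {"commands": [{"delta_pos": [10, 30, -38], "yaw": -0.4}, {"delta_pos": [10, 30, -38], "yaw": 0}, {"delta_pos": [10, 30, -38], "yaw": 0}, {"delta_pos": [10, 25, -32], "yaw": 0}, {"delta_pos": [10, 10, -15], "yaw": 0}, {"delta_pos": [0, 0, 0], "yaw": 0}]}}

```text
clock: 2.65
eef_pos: [0.608, -0.055, 0.1729]
tool_rot: [-2.651, 1.559, 2.142]
ft_force: [-0.2, -0.8, 0.4]
gripper_width: 0.007
```

```bash
python3 -c "
from h import *
from bench import viewer
for n in ('scene','top','wrist'):
    im=viewer.get_image(n)['color'][:,:,::-1]
    if n=='scene': im=cv2.resize(im[150:310,240:420],None,fx=3.5,fy=3.5,interpolation=cv2.INTER_CUBIC)
    if n=='top': im=cv2.resize(im[190:290,235:415],None,fx=4.4,fy=4.4,interpolation=cv2.INTER_CUBIC)
    cv2.imwrite(f'pics/{n}1.png',im)
s=rep((.146,.028,.17)); print(s['joints'])"
```

```text
t 2.8 pos [ 0.6077 -0.0598  0.1747] vise(mm) [139.1  29.  174.7] F vise [ 0.94 -0.76 -0.11] grip 0.006
tool x [-0.004  0.007 -1.   ] y [ 0.997  0.075 -0.004] z [ 0.075 -0.997 -0.008]
yaw to VY/-VY [   0.2 -179.8]
vise axes in tool: x [-0.008 -0.003  1.   ] y [-0.004  1.     0.003] z [-1.    -0.004 -0.008]
delta tool mm [ 4.7 -1.   6.9]
[ 0.49316303  0.34969545 -0.57715214  1.60861765  0.19069431  1.24592229
 -0.04291575]
```

View pics/scene1.png

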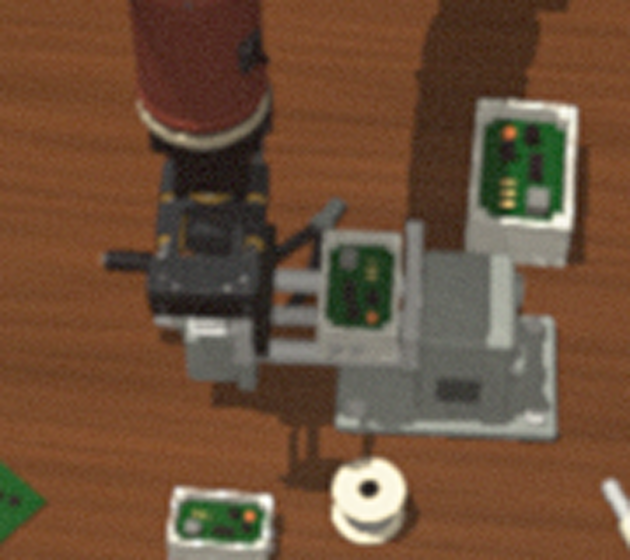

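View pics/wrist1.png

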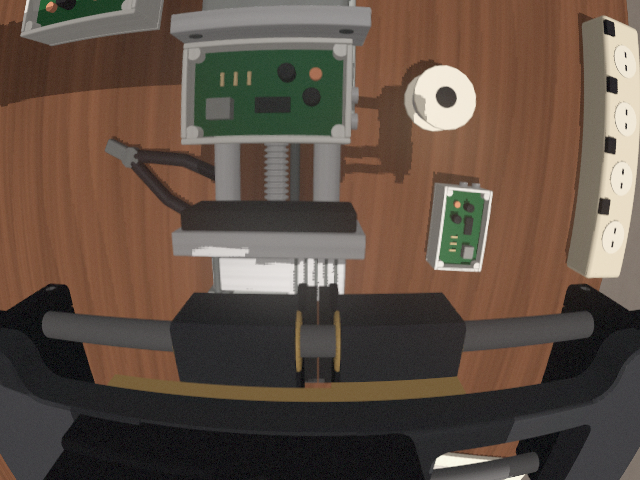

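>>> {"method": "apply_moves", "body": {"commands": [{"delta_pos": [15, -1, 5], "yaw": 0}, {"delta_pos": [15, 0, 0], "yaw": 0}, {"delta_pos": [13, 0, 0], "yaw": 0}, {"delta_pos": [0, 0, 0], "yaw": 0}, {"delta_pos": [4, 0, 0], "yaw": 0}, {"delta_pos": [3, 0, 0], "yaw": 0}]}}

```text
clock: 3.4
eef_pos: [0.6054, -0.0719, 0.1215]
tool_rot: [-2.421, 1.565, 2.358]
ft_force: [-4.6, 0.7, 7.5]
gripper_width: 0.007
```

```bash
python3 -c "
from h import *
s=rep((.143,.028,.113))"
```

```text
t 3.4 pos [ 0.6054 -0.0719  0.1215] vise(mm) [151.1  25.7 121.5] F vise [-0.98 -4.5   7.46] grip 0.007
tool x [-0.004  0.004 -1.   ] y [ 0.998  0.066 -0.004] z [ 0.066 -0.998 -0.004]
yaw to VY/-VY [ -0.3 179.7]
vise axes in tool: x [-0.004  0.006  1.   ] y [-0.004  1.    -0.006] z [-1.    -0.004 -0.004]
delta tool mm [ 8.5  2.2 -8.1]
```

>>> {"method": "apply_moves", "body": {"commands": [{"delta_pos": [0, 1, -4], "yaw": 0}, {"delta_pos": [0, 1, -4], "yaw": 0}, {"delta_pos": [0, 0, 0], "yaw": 0}]}}

```text
clock: 3.7
eef_pos: [0.6075, -0.0646, 0.1225]
tool_rot: [-2.403, 1.567, 2.374]
ft_force: [-1.6, 0.8, 1.5]
gripper_width: 0.005
```

```bash
python3 -c "
from h import *
from bench import viewer
for n in ('scene','wrist'):
    im=viewer.get_image(n)['color'][:,:,::-1]
    if n=='scene': im=cv2.resize(im[150:310,240:420],None,fx=3.5,fy=3.5,interpolation=cv2.INTER_CUBIC)
    if n=='wrist': im=cv2.resize(im[150:400,180:460],None,fx=2.4,fy=2.4,interpolation=cv2.INTER_CUBIC)
    cv2.imwrite(f'pics/{n}2.png',im)
s=rep((.143,.028,.113))"
```

```text
t 3.8 pos [ 0.6075 -0.0646  0.1225] vise(mm) [143.9  28.4 122.5] F vise [-0.97 -0.53  2.7 ] grip 0.004
tool x [-0.002  0.003 -1.   ] y [ 0.998  0.065 -0.002] z [ 0.065 -0.998 -0.003]
yaw to VY/-VY [ -0.4 179.6]
vise axes in tool: x [-0.003  0.007  1.   ] y [-0.002  1.    -0.007] z [-1.    -0.002 -0.003]
delta tool mm [ 9.5 -0.4 -0.9]
```

View pics/wrist2.png

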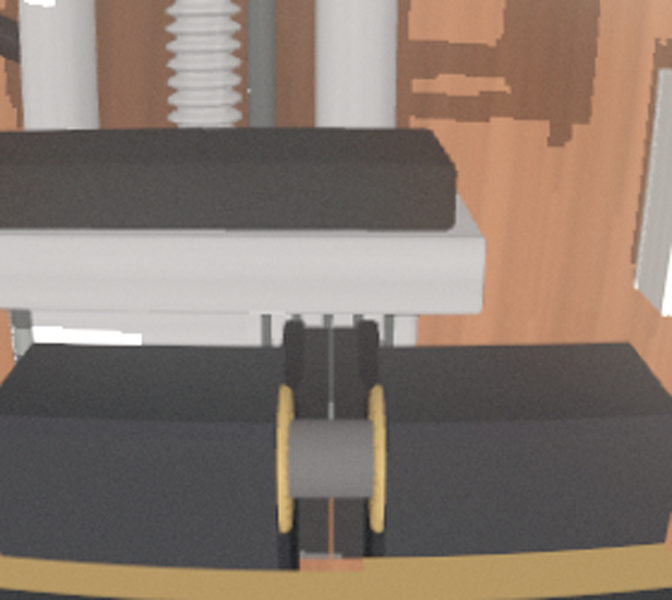

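View pics/scene2.png

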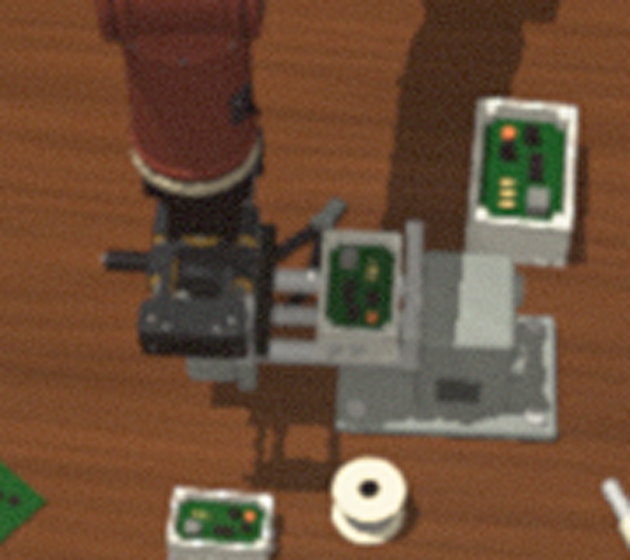

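>>> {"method": "apply_moves", "body": {"commands": [{"delta_pos": [3, 0, 0], "yaw": 0}, {"delta_pos": [3, 0, 0], "yaw": 0}, {"delta_pos": [3, 0, 0], "yaw": 0}, {"delta_pos": [3, 0, 0], "yaw": 0}]}}

```text
clock: 4.2
eef_pos: [0.6075, -0.0647, 0.1139]
tool_rot: [-2.086, 1.569, 2.692]
ft_force: [-10.4, -1.0, 27.4]
gripper_width: 0.004
```

```bash
python3 -c "
from h import *
s=rep((.143,.028,.113))"
```

```text
t 4.2 pos [ 0.6075 -0.0647  0.1139] vise(mm) [144.   28.4 113.9] F vise [  0.27 -10.45  27.4 ] grip 0.004
tool x [-0.002  0.001 -1.   ] y [ 0.998  0.065 -0.002] z [ 0.065 -0.998 -0.001]
yaw to VY/-VY [ -0.4 179.6]
vise axes in tool: x [-0.001  0.007  1.   ] y [-0.002  1.    -0.007] z [-1.    -0.002 -0.001]
delta tool mm [ 0.9 -0.4 -1. ]
```

>>> {"method": "apply_moves", "body": {"commands": [{"delta_pos": [1, 0, -4], "yaw": 0}, {"delta_pos": [1, 0, -4], "yaw": 0}, {"delta_pos": [1, 0, -4], "yaw": 0}, {"delta_pos": [1, 0, -4], "yaw": 0}]}}

```text
clock: 4.6
eef_pos: [0.6091, -0.0557, 0.1146]
tool_rot: [0.488, 1.561, -1.023]
ft_force: [-0.6, -4.7, 6.9]
gripper_width: 0.006
```

```bash
python3 -c "
from h import *
s=rep((.143,.028,.113))"
```

```text
t 4.6 pos [ 0.6091 -0.0557  0.1146] vise(mm) [135.1  30.6 114.6] F vise [ 4.65 -0.89  6.9 ] grip 0.006
tool x [ 0.005 -0.008 -1.   ] y [0.998 0.06  0.005] z [ 0.06  -0.998  0.009]
yaw to VY/-VY [ -0.7 179.3]
vise axes in tool: x [0.009 0.012 1.   ] y [ 0.005  1.    -0.012] z [-1.     0.005  0.009]
delta tool mm [ 1.6 -2.5  7.9]
```

>>> {"method": "apply_moves", "body": {"commands": [{"delta_pos": [2, -1, -4], "yaw": 0}, {"delta_pos": [1.5, -1, -5], "yaw": -0.4}, {"delta_pos": [1.5, 0, -5], "yaw": 0}, {"delta_pos": [1.5, 0, -5], "yaw": 0}]}}

```text
clock: 5.0
eef_pos: [0.6096, -0.0472, 0.114]
tool_rot: [0.503, 1.545, -1.009]
ft_force: [-7.4, -8.5, 15.7]
gripper_width: 0.006
```

```bash
python3 -c "
from h import *
s=rep((.143,.028,.113))
from bench import viewer
for n in ('scene','wrist'):
    im=viewer.get_image(n)['color'][:,:,::-1]
    if n=='scene': im=cv2.resize(im[150:310,240:420],None,fx=3.5,fy=3.5,interpolation=cv2.INTER_CUBIC)
    if n=='wrist': im=cv2.resize(im[0:400,130:510],None,fx=1.5,fy=1.5,interpolation=cv2.INTER_CUBIC)
    cv2.imwrite(f'pics/{n}3.png',im)"
```

```text
t 5.0 pos [ 0.6096 -0.0472  0.114 ] vise(mm) [126.8  31.7 114. ] F vise [ 7.93 -7.95 15.67] grip 0.006
tool x [ 0.014 -0.022 -1.   ] y [0.998 0.059 0.013] z [ 0.059 -0.998  0.023]
yaw to VY/-VY [ -0.8 179.2]
vise axes in tool: x [0.023 0.013 1.   ] y [ 0.012  1.    -0.013] z [-1.     0.013  0.023]
delta tool mm [ 1.4 -3.5 16.3]
```

View pics/wrist3.png

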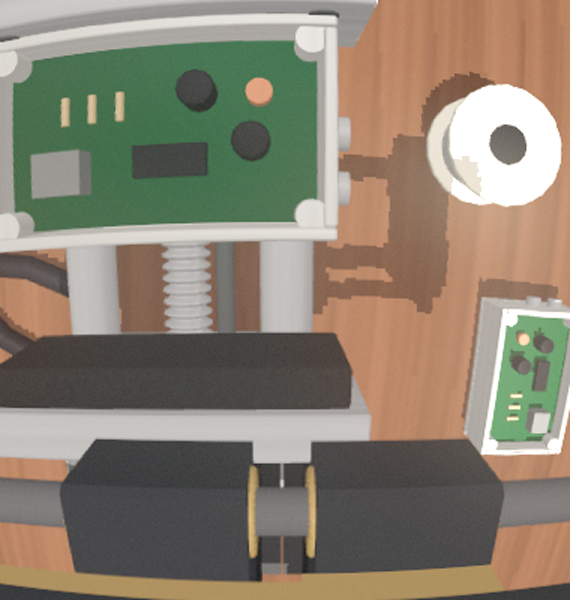

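>>> {"method": "apply_moves", "body": {"commands": [{"delta_pos": [1, -2, -5], "yaw": -0.5}, {"delta_pos": [1, -1, -5], "yaw": -0.3}, {"delta_pos": [1, -1, -5], "yaw": 0}, {"delta_pos": [1, 0, -5], "yaw": 0}]}}

```text
clock: 5.5
eef_pos: [0.6089, -0.0387, 0.1144]
tool_rot: [0.553, 1.528, -0.954]
ft_force: [-6.9, -8.8, 13.1]
gripper_width: 0.007
```

```bash
python3 -c "
from h import *
s=rep((.143,.028,.113))"
```

```text
t 5.5 pos [ 0.6089 -0.0387  0.1144] vise(mm) [118.2  31.7 114.4] F vise [ 8.26 -7.56 13.06] grip 0.007
tool x [ 0.025 -0.035 -0.999] y [0.998 0.064 0.023] z [ 0.063 -0.997  0.036]
yaw to VY/-VY [ -0.5 179.5]
vise axes in tool: x [0.037 0.008 0.999] y [ 0.022  1.    -0.009] z [-0.999  0.023  0.036]
delta tool mm [ 2.2 -3.5 24.8]
```

>>> {"method": "apply_moves", "body": {"commands": [{"delta_pos": [1.5, -3, -9], "yaw": -0.3}, {"delta_pos": [1.5, -2, -9], "yaw": 0}]}}

```text
clock: 5.7
eef_pos: [0.6081, -0.0276, 0.1145]
tool_rot: [0.656, 1.515, -0.852]
ft_force: [1.7, -8.2, 11.4]
gripper_width: 0.004
```

```bash
python3 -c "
from h import *
s=rep((.143,.028,.113))"
```

```text
t 5.7 pos [ 0.6081 -0.0276  0.1145] vise(mm) [107.   31.7 114.5] F vise [ 8.28  1.08 11.37] grip 0.004
tool x [ 0.036 -0.042 -0.998] y [0.997 0.063 0.034] z [ 0.062 -0.997  0.044]
yaw to VY/-VY [ -0.6 179.4]
vise axes in tool: x [0.044 0.009 0.999] y [ 0.033  0.999 -0.01 ] z [-0.998  0.034  0.044]
delta tool mm [ 3.  -3.4 35.9]
```

>>> {"method": "apply_moves", "body": {"commands": [{"delta_pos": [1.5, -2, -8], "yaw": -0.3}, {"delta_pos": [1.5, -1, -7], "yaw": 0}]}}

```text
clock: 5.9
eef_pos: [0.6078, -0.0181, 0.1145]
tool_rot: [0.682, 1.505, -0.826]
ft_force: [-5.1, -8.6, 14.3]
gripper_width: 0.007
```

```bash
python3 -c "
from h import *
s=rep((.143,.028,.113))
from bench import viewer
for n in ('top','wrist','scene'):
    im=viewer.get_image(n)['color'][:,:,::-1]
    if n=='scene': im=cv2.resize(im[150:310,240:420],None,fx=3.5,fy=3.5,interpolation=cv2.INTER_CUBIC)
    if n=='wrist': im=cv2.resize(im[0:400,130:510],None,fx=1.5,fy=1.5,interpolation=cv2.INTER_CUBIC)
    cv2.imwrite(f'pics/{n}4.png',im)"
```

```text
t 5.9 pos [ 0.6078 -0.0181  0.1145] vise(mm) [ 97.6  32.  114.5] F vise [ 8.24 -5.67 14.27] grip 0.007
tool x [ 0.044 -0.048 -0.998] y [0.997 0.064 0.041] z [ 0.062 -0.997  0.051]
yaw to VY/-VY [ -0.6 179.4]
vise axes in tool: x [0.051 0.008 0.999] y [ 0.041  0.999 -0.01 ] z [-0.998  0.041  0.051]
delta tool mm [ 3.7 -3.7 45.3]
```

View pics/wrist4.png

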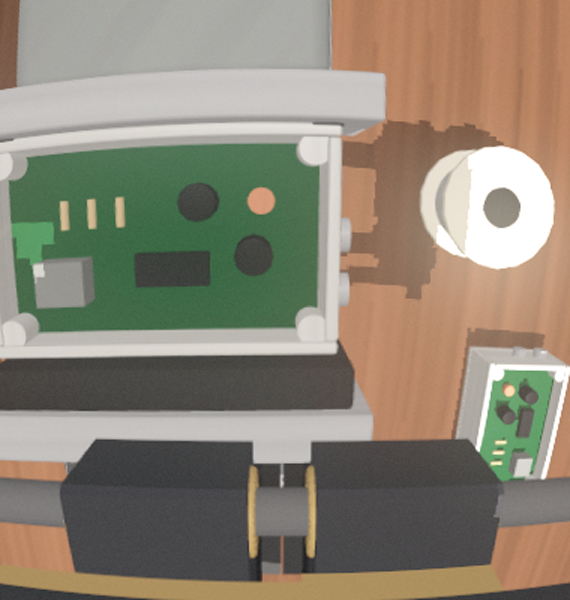

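View pics/scene4.png

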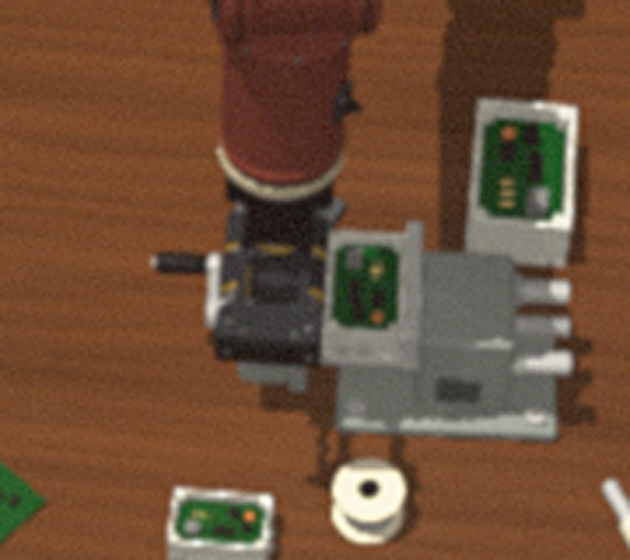

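>>> {"method": "apply_moves", "body": {"commands": [{"delta_pos": [1.5, -2, -6], "yaw": -0.3}, {"delta_pos": [1.5, -1, -6], "yaw": 0}]}}

```text
clock: 6.25
eef_pos: [0.6076, -0.0141, 0.1146]
tool_rot: [0.673, 1.494, -0.836]
ft_force: [-4.0, -19.3, 16.1]
gripper_width: 0.005
```

```bash
python3 -c "
from h import *
s=rep((.143,.028,.113))
from bench import viewer
for n in ('wrist',):
    im=viewer.get_image(n)['color'][:,:,::-1]
    if n=='wrist': im=cv2.resize(im[0:400,130:510],None,fx=1.5,fy=1.5,interpolation=cv2.INTER_CUBIC)
    cv2.imwrite(f'pics/{n}5.png',im)"
```

```text
t 6.25 pos [ 0.6076 -0.0141  0.1146] vise(mm) [ 93.5  32.1 114.6] F vise [19.   -5.37 16.1 ] grip 0.005
tool x [ 0.051 -0.057 -0.997] y [0.997 0.063 0.048] z [ 0.06  -0.996  0.06 ]
yaw to VY/-VY [ -0.7 179.3]
vise axes in tool: x [0.061 0.009 0.998] y [ 0.047  0.999 -0.011] z [-0.997  0.048  0.06 ]
delta tool mm [ 4.4 -3.8 49.3]
```

View pics/wrist5.png

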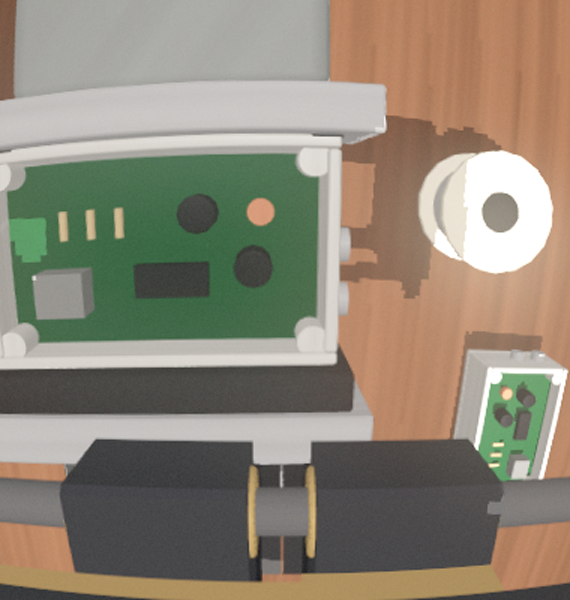

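>>> {"method": "apply_moves", "body": {"commands": [{"delta_pos": [-12, 0, -1], "yaw": 0}, {"delta_pos": [-15, 0, 1], "yaw": 0}, {"delta_pos": [-15, 0, 2], "yaw": 0}, {"delta_pos": [-15, 0, 2], "yaw": 0.4}, {"delta_pos": [0, 0, 0], "yaw": 0.4}]}}

```text
clock: 6.8
eef_pos: [0.6051, -0.0161, 0.1759]
tool_rot: [0.692, 1.492, -0.834]
ft_force: [-0.1, 0.5, -0.2]
gripper_width: 0.007
```

```bash
python3 -c "
from h import *
s=rep((.160,-.025,.2)); print(s['joints'])
from bench import viewer
for n in ('wrist',):
    im=viewer.get_image(n)['color'][:,:,::-1]
    cv2.imwrite(f'pics/{n}6.png',im)"
```

```text
t 6.8 pos [ 0.6051 -0.0161  0.1759] vise(mm) [ 95.4  29.5 175.9] F vise [-0.55 -0.08 -0.2 ] grip 0.007
tool x [ 0.053 -0.058 -0.997] y [0.998 0.047 0.05 ] z [ 0.044 -0.997  0.06 ]
yaw to VY/-VY [ -1.6 178.4]
vise axes in tool: x [0.062 0.025 0.998] y [ 0.048  0.998 -0.028] z [-0.997  0.05   0.06 ]
delta tool mm [-22.6 -51.6  67.4]
[ 0.40501921  0.29525895 -0.58464106  1.67413411  0.24522794  1.18573438
 -0.19906771]
```

View pics/wrist6.png

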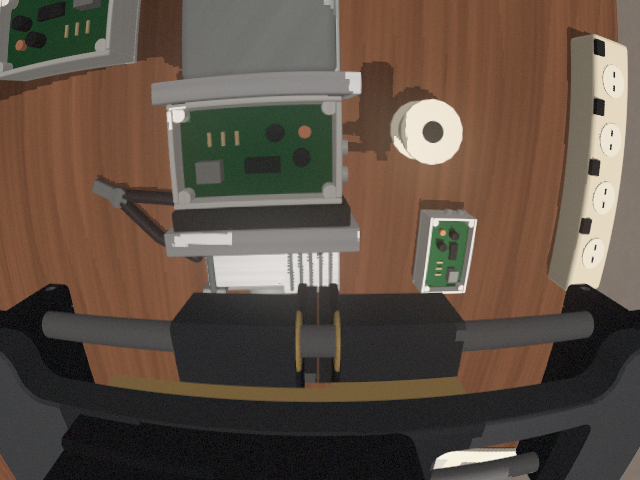

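>>> {"method": "apply_moves", "body": {"commands": [{"delta_pos": [-12, 0, 10], "yaw": -0.8}, {"delta_pos": [-6, -17, 25], "yaw": -0.8}, {"delta_pos": [-2, -17, 25], "yaw": 0}, {"delta_pos": [0, -15, 20], "yaw": 0}, {"delta_pos": [0, 0, 0], "yaw": 0}, {"delta_pos": [0, 0, 0], "yaw": 0}], "fingers": 0}}

```text
clock: 7.45
eef_pos: [0.5569, -0.0982, 0.1942]
tool_rot: [0.626, 1.498, -0.867]
ft_force: [-0.3, 0.3, -0.3]
gripper_width: 0.45
```

```bash
python3 -c "
from h import *
s=rep((.177,-.025,.107)); print(s['joints'])
from bench import viewer
for n in ('top','wrist','scene'):
    im=viewer.get_image(n)['color'][:,:,::-1]
    if n=='scene': im=cv2.resize(im[150:310,240:420],None,fx=3.5,fy=3.5,interpolation=cv2.INTER_CUBIC)
    if n=='top': im=cv2.resize(im[190:290,235:415],None,fx=4.4,fy=4.4,interpolation=cv2.INTER_CUBIC)
    cv2.imwrite(f'pics/{n}7.png',im)"
```

```text
t 7.45 pos [ 0.5569 -0.0982  0.1942] vise(mm) [173.8 -24.5 194.2] F vise [-0.37 -0.29 -0.27] grip 0.45
tool x [ 0.047 -0.055 -0.997] y [0.996 0.079 0.043] z [ 0.076 -0.995  0.059]
yaw to VY/-VY [   0.2 -179.8]
vise axes in tool: x [ 0.059 -0.007  0.998] y [0.043 0.999 0.004] z [-0.997  0.043  0.059]
delta tool mm [87.2 -4.2 -1.9]
[ 0.56017788  0.18941988 -0.5568717   1.74795111  0.16650193  1.188945
  0.03234688]
```

View pics/wrist7.png

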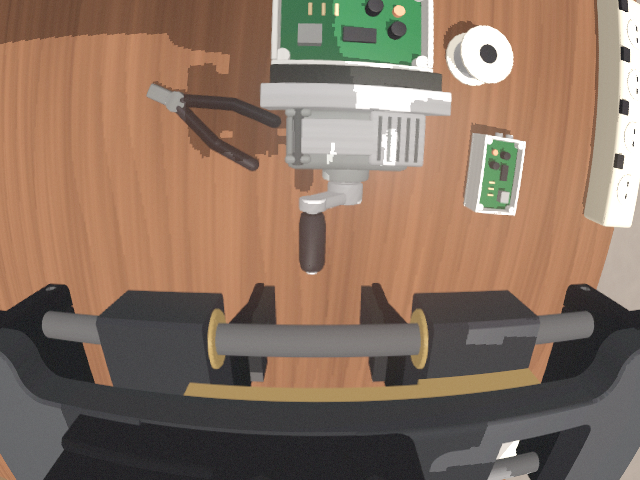

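View pics/scene7.png

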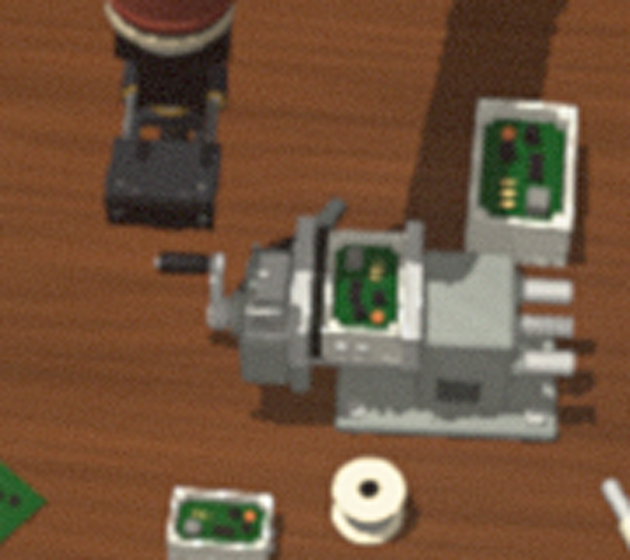

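View pics/top7.png

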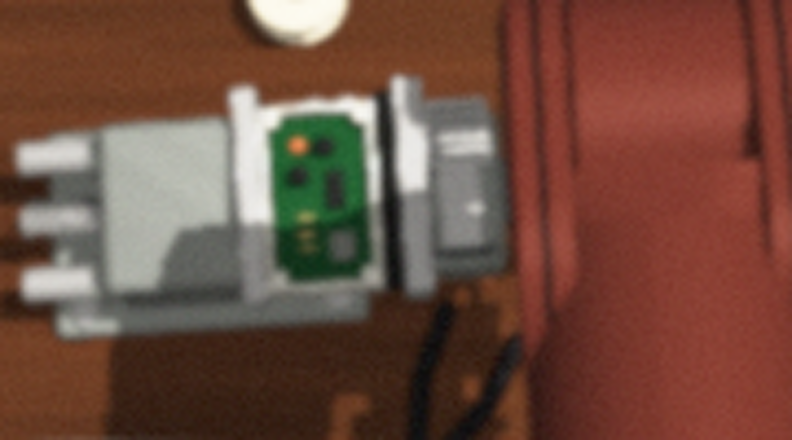

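```bash
cat >> h.py <<'E'
def wray(d,uv,z):
    u=np.array([uv[0]-d["cx"],uv[1]-d["cy"]]); r=np.hypot(*u); th=r/d["fx"]
    v=np.r_[u/r*np.sin(th),np.cos(th)]; R=cv2.Rodrigues(np.array(d["rvec"]))[0]; C=-R.T@d["tvec"]; w=R.T@v
    return C+w*(z-C[2])/w[2]
E
python3 -c "
from h import *
from bench import viewer
d=viewer.get_image('wrist')
for z in (.1,.107,.112):
  print(z,'wrist inner/outer',[(tovise(wray(d,p,z))*1e3).round(1) for p in ((312,211),(312,270))])
  print('scene',[(tovise(onz('scene',(p[0]/3.5+239.6,p[1]/3.5+149.6),z))*1e3).round(1) for p in ((212,265),(158,262))])
print('jaw plate outer top edge',[(tovise(wray(d,p,.134))*1e3).round(1) for p in ((262,107),(448,113))])
"
```

```text
0.1 wrist inner/outer [array([148.6, -24.3, 100. ]), array([191.6, -24.1, 100. ])]
scene [array([147.4, -30. , 100. ]), array([190. , -31.2, 100. ])]
0.107 wrist inner/outer [array([146.8, -24.5, 107. ]), array([188.7, -24.3, 107. ])]
scene [array([146.7, -24.7, 107. ]), array([189. , -25.9, 107. ])]
0.112 wrist inner/outer [array([145.6, -24.6, 112. ]), array([186.5, -24.5, 112. ])]
scene [array([146.2, -21. , 112. ]), array([188.3, -22.2, 112. ])]
jaw plate outer top edge [array([ 80.3, -53.3, 134. ]), array([ 80. ,  53.7, 134. ])]
```

>>> {"method": "apply_moves", "body": {"commands": [{"delta_pos": [30, -1, -2], "yaw": 0}, {"delta_pos": [25, -1, -2], "yaw": 0}, {"delta_pos": [15, -1, -2], "yaw": 0}, {"delta_pos": [8, 0, 0], "yaw": 0}, {"delta_pos": [0, 0, 0], "yaw": 0}]}}

```text
clock: 8.15
eef_pos: [0.5603, -0.0911, 0.1139]
tool_rot: [0.671, 1.498, -0.814]
ft_force: [-0.7, -0.1, 0.5]
gripper_width: 0.503
```

```bash
python3 -c "
from h import *
s=rep((.172,-.0247,.107))
"
```

```text
t 8.15 pos [ 0.5603 -0.0911  0.1139] vise(mm) [166.9 -20.6 113.9] F vise [ 0.07 -0.66  0.53] grip 0.503
tool x [ 0.05  -0.053 -0.997] y [0.995 0.087 0.045] z [ 0.084 -0.995  0.057]
yaw to VY/-VY [   0.7 -179.3]
vise axes in tool: x [ 0.056 -0.015  0.998] y [0.046 0.999 0.012] z [-0.997  0.045  0.057]
delta tool mm [ 7.  -4.5  4.6]
```

>>> {"method": "apply_moves", "body": {"commands": [{"delta_pos": [6, -4, 4], "yaw": 0.5}, {"delta_pos": [0, 0, 0], "yaw": 0}]}}

```text
clock: 8.35
eef_pos: [0.5575, -0.0956, 0.1085]
tool_rot: [0.691, 1.497, -0.802]
ft_force: [-1.1, -0.1, 0.8]
gripper_width: 0.507
```

```bash
python3 -c "
from h import *
s=rep((.172,-.0247,.107))
"
```

```text
t 8.35 pos [ 0.5575 -0.0956  0.1085] vise(mm) [171.2 -23.7 108.5] F vise [ 0.   -1.06  0.8 ] grip 0.507
tool x [ 0.051 -0.053 -0.997] y [0.996 0.078 0.047] z [ 0.076 -0.996  0.057]
yaw to VY/-VY [   0.2 -179.8]
vise axes in tool: x [ 0.056 -0.006  0.998] y [0.047 0.999 0.004] z [-0.997  0.047  0.057]
delta tool mm [ 1.5 -1.1  0.7]
```

>>> {"method": "apply_moves", "body": {"commands": [{"delta_pos": [0, 0, 0], "yaw": 0}, {"delta_pos": [0, 0, 0], "yaw": 0}, {"delta_pos": [0, 0, 0], "yaw": 0}, {"delta_pos": [0, 0, 0], "yaw": 0}, {"delta_pos": [0, 0, 0], "yaw": 0}], "fingers": -1, "force": 15}}

```text
clock: 8.85
eef_pos: [0.5578, -0.0961, 0.1104]
tool_rot: [0.695, 1.496, -0.8]
ft_force: [-1.4, 0.5, 0.0]
gripper_width: 0.204
```

```bash
python3 -c "
from h import *
s=rep((.172,-.0247,.107))
from bench import viewer
im=viewer.get_image('wrist')['color'][:,:,::-1]; cv2.imwrite('pics/wrist8.png',im)
"
```

```text
t 8.85 pos [ 0.5578 -0.0961  0.1104] vise(mm) [171.8 -23.4 110.4] F vise [-0.62 -1.33  0.01] grip 0.204
tool x [ 0.052 -0.054 -0.997] y [0.996 0.077 0.048] z [ 0.075 -0.996  0.058]
yaw to VY/-VY [   0.2 -179.8]
vise axes in tool: x [ 0.057 -0.005  0.998] y [0.048 0.999 0.003] z [-0.997  0.048  0.058]
delta tool mm [ 3.4 -1.5  0. ]
```

View pics/wrist8.png

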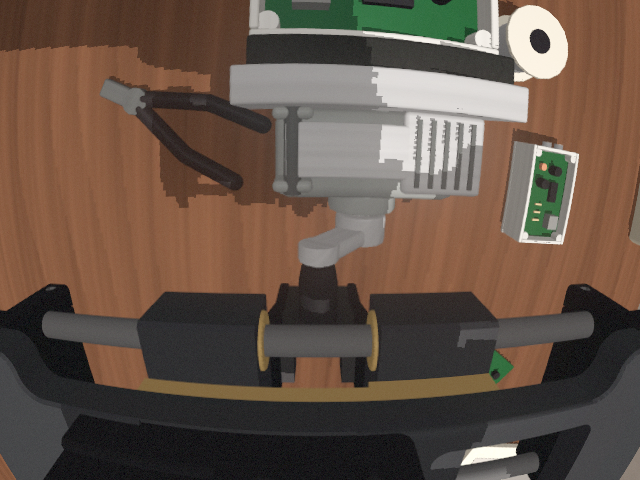

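```bash
cat >> h.py <<'E'
def plan(n=5,cmd=.010,act=.0075,cy=.0,cz=.079,dx=-.0003):
    s=rep(); p=tovise(s["eef_pos"]); a=np.arctan2(p[1]-cy,p[2]-cz); r=np.hypot(p[1]-cy,p[2]-cz); print("a",round(a,3),"turn deg",round(np.degrees(a)),"r",round(r*1e3,1))
    R=Rt(s); out=[]
    y,z=p[1:]
    F=s["ft_force"]; Ft=(F@VY)*np.cos(a)-F[2]*np.sin(a); print("tangential force on tool",round(Ft,2))
    for k in range(n):
        b=a+cmd/.038; d=np.array([dx,.038*np.sin(b)+cy-y,.038*np.cos(b)+cz-z])
        out.append((R.T@(d[0]*VX+d[1]*VY+np.array([0,0,d[2]]))*1e3).round(1).tolist())
        a+=act/.038; y=.038*np.sin(a)+cy; z=.038*np.cos(a)+cz
    print(out)
E
python3 -c "
from h import *
plan()"
```

```text
t 8.9 pos [ 0.5578 -0.0961  0.1104] vise(mm) [171.8 -23.4 110.4] F vise [ 0.12 -1.78  0.31] grip 0.198
tool x [ 0.052 -0.054 -0.997] y [0.996 0.077 0.048] z [ 0.075 -0.996  0.058]
yaw to VY/-VY [   0.2 -179.8]
vise axes in tool: x [ 0.057 -0.006  0.998] y [0.048 0.999 0.003] z [-0.997  0.048  0.058]
a -0.641 turn deg -37 r 39.1
tangential force on tool -1.24
[[-3.5, 9.6, -0.0], [-2.6, 9.6, -0.1], [-0.7, 10.0, -0.2], [1.3, 9.9, -0.3], [3.2, 9.4, -0.4]]
```

>>> {"method": "apply_moves", "body": {"commands": [{"delta_pos": [-4, 9, 0], "yaw": 0}, {"delta_pos": [-2.5, 9.5, -0.1], "yaw": 0}, {"delta_pos": [-0.7, 10, -0.2], "yaw": 0}, {"delta_pos": [1, 10, -0.3], "yaw": 0}]}}

```text
clock: 9.3
eef_pos: [0.5918, -0.0943, 0.1167]
tool_rot: [0.562, 1.501, -0.935]
ft_force: [-6.6, -1.4, -9.6]
gripper_width: 0.2
```

```bash
python3 -c "
from h import *
plan(cz=.080)"
```

```text
t 9.3 pos [ 0.5918 -0.0943  0.1167] vise(mm) [172.4  10.6 116.7] F vise [ 0.9  -6.66 -9.59] grip 0.2
tool x [ 0.042 -0.056 -0.998] y [0.996 0.075 0.037] z [ 0.072 -0.996  0.059]
yaw to VY/-VY [   0. -180.]
vise axes in tool: x [ 0.059 -0.003  0.998] y [0.038 0.999 0.001] z [-0.998  0.037  0.059]
a 0.281 turn deg 16 r 38.2
tangential force on tool -3.74
[[4.5, 8.9, -0.5], [6.0, 8.0, -0.6], [7.4, 6.6, -0.7], [8.6, 5.0, -0.8], [9.4, 3.2, -0.8]]
```

>>> {"method": "apply_moves", "body": {"commands": [{"delta_pos": [5.5, 8.5, -0.5], "yaw": 0}, {"delta_pos": [7, 7.5, -0.6], "yaw": 0}, {"delta_pos": [8.5, 5.5, -0.8], "yaw": 0}, {"delta_pos": [9.5, 3.5, -0.9], "yaw": 0}]}}

```text
clock: 9.7
eef_pos: [0.6186, -0.0922, 0.0844]
tool_rot: [0.498, 1.502, -1.0]
ft_force: [-13.2, -1.5, 1.9]
gripper_width: 0.202
```

```bash
python3 -c "
from h import *
plan(cz=.080,act=.0085)"
```

```text
t 9.7 pos [ 0.6186 -0.0922  0.0844] vise(mm) [172.2  37.5  84.4] F vise [  0.6  -13.23   1.87] grip 0.202
tool x [ 0.037 -0.058 -0.998] y [0.997 0.074 0.033] z [ 0.072 -0.996  0.06 ]
yaw to VY/-VY [ -0. 180.]
vise axes in tool: x [ 0.06  -0.002  0.998] y [ 0.033  0.999 -0.   ] z [-0.998  0.033  0.06 ]
a 1.455 turn deg 83 r 37.8
tangential force on tool -3.39
[[9.9, -0.3, -0.9], [9.6, -2.7, -0.9], [8.7, -4.7, -0.8], [7.5, -6.6, -0.8], [5.8, -8.1, -0.7]]
```

>>> {"method": "apply_moves", "body": {"commands": [{"delta_pos": [9.5, -1.5, -0.9], "yaw": 0}, {"delta_pos": [9.2, -4, -0.9], "yaw": 0}, {"delta_pos": [8, -6.5, -0.8], "yaw": 0}, {"delta_pos": [6, -8.5, -0.7], "yaw": 0}]}}

```text
clock: 10.1
eef_pos: [0.6028, -0.092, 0.0492]
tool_rot: [0.574, 1.499, -0.924]
ft_force: [2.5, -0.5, 4.9]
gripper_width: 0.198
```

```bash
python3 -c "
from h import *
plan(cz=.080,act=.0095)"
```

```text
t 10.1 pos [ 0.6028 -0.092   0.0492] vise(mm) [170.9  21.8  49.2] F vise [0.63 2.48 4.85] grip 0.198
tool x [ 0.043 -0.057 -0.997] y [0.997 0.074 0.039] z [ 0.072 -0.996  0.06 ]
yaw to VY/-VY [ -0. 180.]
vise axes in tool: x [ 0.06  -0.002  0.998] y [ 0.039  0.999 -0.   ] z [-0.997  0.039  0.06 ]
a 2.527 turn deg 145 r 37.7
tangential force on tool -4.82
[[4.5, -8.9, -0.6], [1.9, -9.8, -0.4], [-0.6, -10.0, -0.3], [-3.0, -9.5, -0.1], [-5.3, -8.5, -0.0]]
```

>>> {"method": "apply_moves", "body": {"commands": [{"delta_pos": [4, -9, -0.6], "yaw": 0}, {"delta_pos": [1.5, -10, -0.4], "yaw": 0}, {"delta_pos": [-1, -10, -0.3], "yaw": 0}]}}

```text
clock: 10.4
eef_pos: [0.5753, -0.0929, 0.0424]
tool_rot: [0.66, 1.495, -0.837]
ft_force: [4.9, -1.1, -1.1]
gripper_width: 0.197
```

```bash
python3 -c "
from h import *
plan(cz=.080,act=.0095)
from bench import viewer
for n in ('wrist','top'):
    im=viewer.get_image(n)['color'][:,:,::-1]
    if n=='top': im=cv2.resize(im[190:290,235:415],None,fx=4.4,fy=4.4,interpolation=cv2.INTER_CUBIC)
    cv2.imwrite(f'pics/{n}9.png',im)
"
```

```text
t 10.4 pos [ 0.5753 -0.0929  0.0424] vise(mm) [169.8  -5.8  42.4] F vise [ 1.46  4.85 -1.08] grip 0.197
tool x [ 0.05  -0.056 -0.997] y [0.996 0.075 0.046] z [ 0.072 -0.996  0.059]
yaw to VY/-VY [ -0. 180.]
vise axes in tool: x [ 0.059 -0.003  0.998] y [ 0.046  0.999 -0.   ] z [-0.997  0.046  0.059]
a -2.989 turn deg -171 r 38.1
tangential force on tool -4.96
[[-3.3, -9.4, -0.1], [-5.5, -8.3, 0.0], [-7.4, -6.7, 0.1], [-8.8, -4.7, 0.2], [-9.7, -2.4, 0.3]]
```

View pics/wrist9.png

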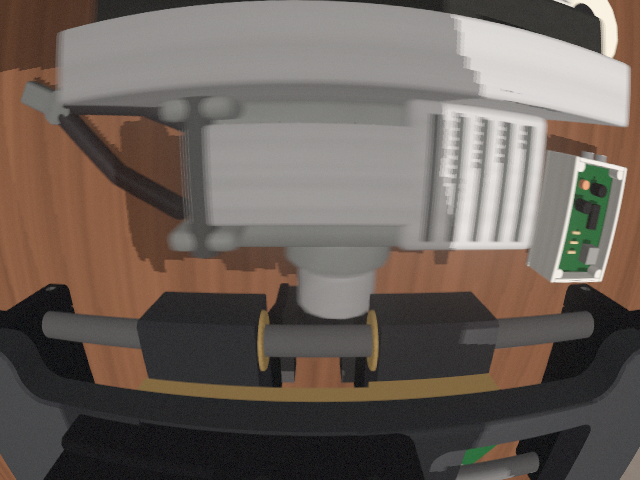

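View pics/top9.png

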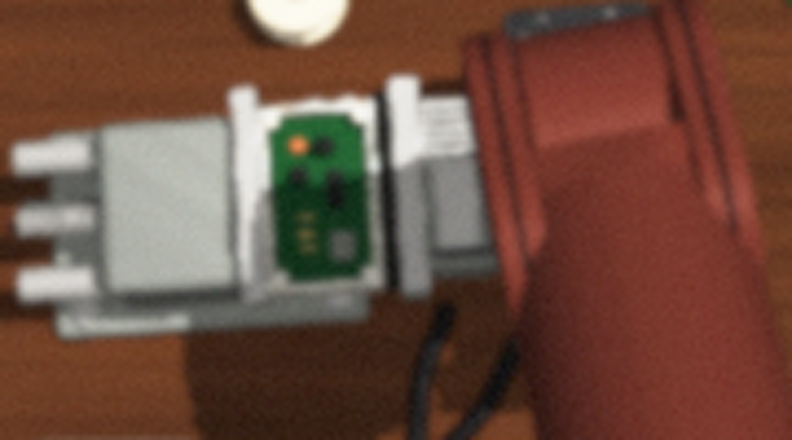

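>>> {"method": "apply_moves", "body": {"commands": [{"delta_pos": [-4, -9, -0.1], "yaw": 0}, {"delta_pos": [-6.5, -8, 0], "yaw": 0}]}}

```text
clock: 10.7
eef_pos: [0.5555, -0.0935, 0.0512]
tool_rot: [0.63, 1.498, -0.868]
ft_force: [4.4, -2.2, -3.8]
gripper_width: 0.204
```

```bash
python3 -c "
from h import *
plan(cz=.080,act=.0085,n=3)"
```

```text
t 10.7 pos [ 0.5555 -0.0935  0.0512] vise(mm) [169.  -25.5  51.2] F vise [ 2.52  4.27 -3.76] grip 0.204
tool x [ 0.047 -0.056 -0.997] y [0.996 0.074 0.043] z [ 0.072 -0.996  0.059]
yaw to VY/-VY [ -0. 180.]
vise axes in tool: x [ 0.059 -0.002  0.998] y [ 0.043  0.999 -0.   ] z [-0.997  0.043  0.059]
a -2.415 turn deg -138 r 38.5
tangential force on tool -5.69
[[-8.2, -5.9, 0.2], [-9.0, -4.3, 0.2], [-9.7, -2.2, 0.3]]
```

>>> {"method": "apply_moves", "body": {"commands": [{"delta_pos": [-8, -5.5, 0], "yaw": 0}, {"delta_pos": [-9.5, -3, 0], "yaw": 0}]}}

```text
clock: 10.9
eef_pos: [0.544, -0.0935, 0.0688]
tool_rot: [0.606, 1.499, -0.892]
ft_force: [3.0, -2.8, -5.9]
gripper_width: 0.199
```

```bash
python3 -c "
from h import *
plan(cz=.080,act=.0085,n=3)
from bench import viewer
im=viewer.get_image('top')['color'][:,:,::-1]
im=cv2.resize(im[190:290,235:415],None,fx=4.4,fy=4.4,interpolation=cv2.INTER_CUBIC)
cv2.imwrite('pics/top10.png',im)
"
```

```text
t 10.9 pos [ 0.544  -0.0935  0.0688] vise(mm) [168.2 -37.   68.8] F vise [ 3.02  2.81 -5.85] grip 0.199
tool x [ 0.045 -0.056 -0.997] y [0.996 0.074 0.041] z [ 0.071 -0.996  0.059]
yaw to VY/-VY [ -0. 180.]
vise axes in tool: x [ 0.059 -0.002  0.998] y [ 0.041  0.999 -0.   ] z [-0.997  0.041  0.059]
a -1.864 turn deg -107 r 38.7
tangential force on tool -6.41
[[-10.1, -0.6, 0.3], [-9.9, 1.0, 0.3], [-9.4, 3.2, 0.3]]
```

View pics/top10.png

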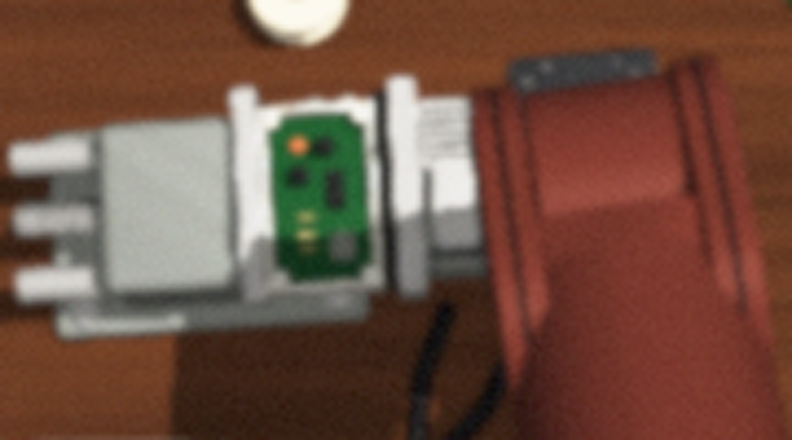

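>>> {"method": "apply_moves", "body": {"commands": [{"delta_pos": [-10, 0, 0], "yaw": 0}, {"delta_pos": [-10, 2, 0], "yaw": 0}, {"delta_pos": [-9, 4.5, 0], "yaw": 0}]}}

```text
clock: 11.25
eef_pos: [0.5483, -0.0923, 0.1013]
tool_rot: [0.585, 1.498, -0.914]
ft_force: [8.8, -3.8, -13.4]
gripper_width: 0.202
```

```bash
python3 -c "
from h import *
plan(cz=.080,act=.0085,n=4)"
```

```text
t 11.25 pos [ 0.5483 -0.0923  0.1013] vise(mm) [167.3 -32.6 101.3] F vise [  4.39   8.49 -13.39] grip 0.202
tool x [ 0.044 -0.057 -0.997] y [0.997 0.073 0.04 ] z [ 0.071 -0.996  0.061]
yaw to VY/-VY [-1.000e-01  1.799e+02]
vise axes in tool: x [ 0.061 -0.001  0.998] y [ 0.04   0.999 -0.001] z [-0.997  0.04   0.061]
a -0.991 turn deg -57 r 39.0
tangential force on tool -6.55
[[-6.7, 7.6, 0.1], [-5.6, 8.3, 0.0], [-3.6, 9.3, -0.1], [-1.5, 9.9, -0.2]]
```

>>> {"method": "apply_moves", "body": {"commands": [{"delta_pos": [-6.5, 8, -0.2], "yaw": 0}, {"delta_pos": [-4.5, 9.5, -0.3], "yaw": 0}]}}

```text
clock: 11.45
eef_pos: [0.5639, -0.0909, 0.1147]
tool_rot: [0.523, 1.499, -0.977]
ft_force: [-3.8, -4.2, -6.0]
gripper_width: 0.202
```

```bash
python3 -c "
from h import *
plan(cz=.080,act=.0085,n=4)
from bench import viewer
for n in ('wrist','top'):
    im=viewer.get_image(n)['color'][:,:,::-1]
    if n=='top': im=cv2.resize(im[190:290,235:415],None,fx=4.4,fy=4.4,interpolation=cv2.INTER_CUBIC)
    cv2.imwrite(f'pics/{n}11.png',im)
"
```

```text
t 11.45 pos [ 0.5639 -0.0909  0.1147] vise(mm) [167.  -16.9 114.7] F vise [ 3.88 -4.06 -5.97] grip 0.202
tool x [ 0.04  -0.059 -0.997] y [0.997 0.072 0.036] z [ 0.07  -0.996  0.062]
yaw to VY/-VY [-1.000e-01  1.799e+02]
vise axes in tool: x [0.062 0.    0.998] y [ 0.036  0.999 -0.002] z [-0.997  0.036  0.062]
a -0.454 turn deg -26 r 38.6
tangential force on tool -6.27
[[-2.3, 9.8, -0.2], [-0.6, 10.0, -0.3], [1.6, 9.8, -0.4], [3.7, 9.2, -0.5]]
```

View pics/top11.png

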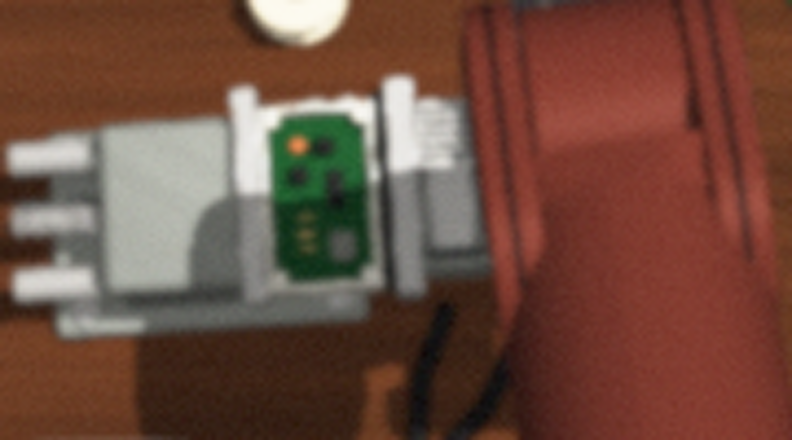

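View pics/wrist11.png

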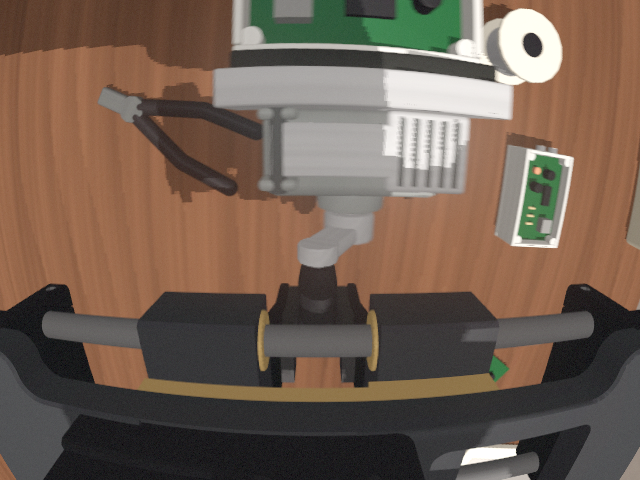

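```bash
cat > rod.py <<'E'
import cv2,numpy as np,sys
def prof(f,r0,r1,c0,c1):
    g=cv2.cvtColor(cv2.imread(f),cv2.COLOR_BGR2GRAY).astype(float)[r0:r1,c0:c1].mean(0); return g
for n in sys.argv[1:]:
    f=f"pics/top{n}.png"; o=[]
    # rod ends (dark->bright) and plate outer edge(bright->dark), pad/case edge
    for r in ((148,164),(278,290)):
        g=prof(f,r[0],r[1],0,60); t=(g[-15:].mean()+g[:3].mean())/2; i=np.argmax(g>t); o.append(i-(g[i]-t)/(g[i]-g[i-1]) if i else -1)
    # pad dark band left edge of plate at sunlit rows: 
    g=prof(f,105,150,360,440); i0=np.argmin(g); 
    m=g.min(); L=g[:i0].max(); Rr=g[i0:].max(); tl=(m+L)/2; tr=(m+Rr)/2
    i=i0
    while g[i]<tl:i-=1
    j=i0
    while g[j]<tr:j+=1
    li=i+(g[i]-tl)/(g[i]-g[i+1]); rj=j-(g[j]-tr)/(g[j]-g[j-1])
    print(n,"rods px",np.round(o,2),"pad L,R",round(360+li,2),round(360+rj,2),"width mm",round((rj-li)/2.03,2))
E
python3 rod.py 7 9 10 11
```

```text
7 rods px [16.58 22.08] pad L,R 376.31 394.17 width mm 8.79
9 rods px [12.49 17.71] pad L,R 375.93 390.58 width mm 7.21
10 rods px [ 9.49 15.69] pad L,R 375.55 388.03 width mm 6.15
11 rods px [ 8.29 13.4 ] pad L,R 375.05 386.5 width mm 5.64
```

>>> {"method": "apply_moves", "body": {"commands": [{"delta_pos": [-2, 9.5, -0.2], "yaw": 0}, {"delta_pos": [0, 10, -0.3], "yaw": 0}]}}

```text
clock: 11.75
eef_pos: [0.5826, -0.0895, 0.1183]
tool_rot: [0.476, 1.5, -1.024]
ft_force: [-7.2, -4.0, -4.2]
gripper_width: 0.201
```

```bash
python3 -c "
from h import *
plan(cz=.080,act=.0085,n=4)
from bench import viewer
im=viewer.get_image('top')['color'][:,:,::-1]
im=cv2.resize(im[190:290,235:415],None,fx=4.4,fy=4.4,interpolation=cv2.INTER_CUBIC)
cv2.imwrite('pics/top12.png',im)
"; python3 rod.py 12
```

```text
t 11.75 pos [ 0.5826 -0.0895  0.1183] vise(mm) [167.    1.8 118.3] F vise [ 3.52 -7.46 -4.23] grip 0.201
tool x [ 0.037 -0.06  -0.997] y [0.997 0.071 0.032] z [ 0.069 -0.996  0.063]
yaw to VY/-VY [ -0.2 179.8]
vise axes in tool: x [0.063 0.001 0.998] y [ 0.032  0.999 -0.003] z [-0.997  0.032  0.063]
a 0.048 turn deg 3 r 38.3
tangential force on tool -7.25
[[2.4, 9.7, -0.5], [4.2, 9.0, -0.6], [6.1, 7.9, -0.7], [7.7, 6.3, -0.8]]
12 rods px [ 7.73 12.89] pad L,R 374.83 385.92 width mm 5.46
```

>>> {"method": "apply_moves", "body": {"commands": [{"delta_pos": [2.5, 9.5, -0.5], "yaw": 0}, {"delta_pos": [4.5, 9, -0.6], "yaw": 0}]}}

```text
clock: 12.0
eef_pos: [0.6006, -0.0882, 0.1124]
tool_rot: [0.407, 1.501, -1.094]
ft_force: [-8.1, -4.4, -0.4]
gripper_width: 0.202
```

```bash
python3 -c "
from h import *
plan(cz=.080,act=.0085,n=4)
from bench import viewer
im=viewer.get_image('top')['color'][:,:,::-1]
im=cv2.resize(im[190:290,235:415],None,fx=4.4,fy=4.4,interpolation=cv2.INTER_CUBIC)
cv2.imwrite('pics/top13.png',im)
"; python3 rod.py 13
```

```text
t 12.0 pos [ 0.6006 -0.0882  0.1124] vise(mm) [167.   19.8 112.4] F vise [ 3.83 -8.44 -0.41] grip 0.202
tool x [ 0.032 -0.062 -0.998] y [0.997 0.07  0.028] z [ 0.068 -0.996  0.064]
yaw to VY/-VY [ -0.2 179.8]
vise axes in tool: x [0.064 0.002 0.998] y [ 0.027  1.    -0.004] z [-0.998  0.028  0.064]
a 0.548 turn deg 31 r 38.0
tangential force on tool -6.99
[[6.5, 7.6, -0.7], [8.0, 6.0, -0.8], [9.1, 4.0, -0.9], [9.7, 1.9, -0.9]]
13 rods px [ 7.25 12.25] pad L,R 374.25 385.88 width mm 5.73
```

>>> {"method": "apply_moves", "body": {"commands": [{"delta_pos": [6.5, 7.5, -0.7], "yaw": 0}, {"delta_pos": [8, 6, -0.8], "yaw": 0}]}}

```text
clock: 12.25
eef_pos: [0.6137, -0.0872, 0.0986]
tool_rot: [0.338, 1.502, -1.165]
ft_force: [-9.9, -4.0, 2.8]
gripper_width: 0.199
```

```bash
python3 -c "
from h import *
plan(cz=.080,act=.0085,n=4)
from bench import viewer
im=viewer.get_image('top')['color'][:,:,::-1]
im=cv2.resize(im[190:290,235:415],None,fx=4.4,fy=4.4,interpolation=cv2.INTER_CUBIC)
cv2.imwrite('pics/top14.png',im)
"; python3 rod.py 14
```

```text
t 12.25 pos [ 0.6137 -0.0872  0.0986] vise(mm) [166.9  33.   98.6] F vise [  3.25 -10.14   2.84] grip 0.199
tool x [ 0.027 -0.063 -0.998] y [0.997 0.069 0.023] z [ 0.068 -0.996  0.065]
yaw to VY/-VY [ -0.2 179.8]
vise axes in tool: x [0.065 0.003 0.998] y [ 0.022  1.    -0.004] z [-0.998  0.023  0.065]
a 1.057 turn deg 61 r 37.9
tangential force on tool -7.45
[[9.2, 3.6, -0.9], [9.8, 1.3, -0.9], [9.9, -0.9, -0.9], [9.5, -3.1, -0.9]]
14 rods px [ 6.53 12.07] pad L,R 373.9 385.28 width mm 5.6
```

View pics/top14.png

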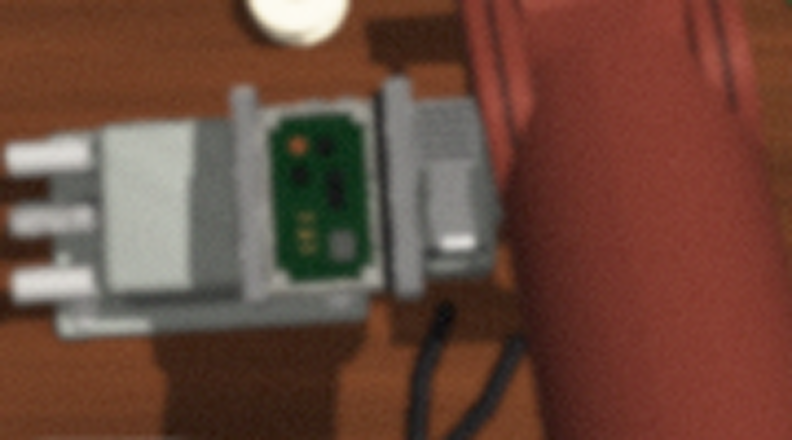

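>>> {"method": "apply_moves", "body": {"commands": [{"delta_pos": [0, 0, 0], "yaw": 0}, {"delta_pos": [0, 0, 0], "yaw": 0}, {"delta_pos": [0, 0, 0], "yaw": 0}, {"delta_pos": [-20, 0, 0], "yaw": 0}, {"delta_pos": [-30, 0, 0], "yaw": 0}, {"delta_pos": [-40, 0, 10], "yaw": 0}, {"delta_pos": [-20, 0, 45], "yaw": 0}, {"delta_pos": [0, 0, 49], "yaw": 0}, {"delta_pos": [0, 0, 49], "yaw": 0}, {"delta_pos": [0, 0, 49], "yaw": 0}, {"delta_pos": [0, 0, 0], "yaw": 0}], "fingers": 0}}

```text
clock: 13.4
eef_pos: [0.6324, -0.2784, 0.2327]
tool_rot: [0.54, 1.498, -0.948]
ft_force: [-0.5, -0.6, -0.1]
gripper_width: 0.501
```

```bash
python3 -c "
from h import *
rep()
from bench import viewer
d=viewer.get_image('top')['color'][:,:,::-1]; cv2.imwrite('pics/top15full.png',d)
cv2.imwrite('pics/top15.png',cv2.resize(d[190:290,235:415],None,fx=4.4,fy=4.4,interpolation=cv2.INTER_CUBIC))
d=viewer.get_image('scene')['color'][:,:,::-1]
cv2.imwrite('pics/scene15.png',cv2.resize(d[170:310,260:420],None,fx=4.2,fy=4.2,interpolation=cv2.INTER_CUBIC))
"; python3 rod.py 14 15
```

```text
t 13.4 pos [ 0.6324 -0.2784  0.2327] vise(mm) [359.   37.8 232.7] F vise [ 0.59 -0.54 -0.14] grip 0.501
tool x [ 0.042 -0.059 -0.997] y [0.996 0.084 0.037] z [ 0.081 -0.995  0.062]
yaw to VY/-VY [   0.5 -179.5]
vise axes in tool: x [ 0.062 -0.012  0.998] y [0.038 0.999 0.01 ] z [-0.997  0.037  0.062]
14 rods px [ 6.53 12.07] pad L,R 373.9 385.28 width mm 5.6
15 rods px [ 6.4  11.96] pad L,R 374.07 384.52 width mm 5.15
```

View pics/top15.png

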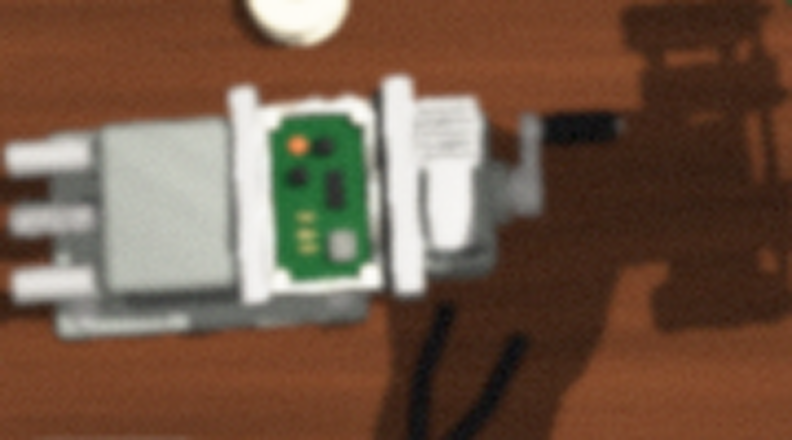

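View pics/scene15.png

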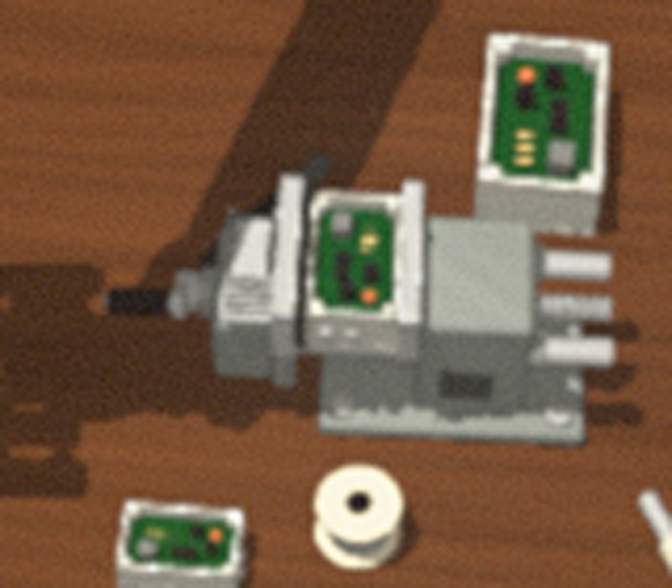

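```bash
cat > pl.py <<'E'
import cv2,numpy as np,sys
from h import *
def cen(g,r0,r1,c0,c1):
    p=g[r0:r1,c0:c1].mean(0); t=(p.max()+np.percentile(p,20))/2; k=np.argmax(p); i=j=k
    while p[i]>t:i-=1
    while p[j]>t:j+=1
    a=i+(t-p[i])/(p[i+1]-p[i]); b=j-(t-p[j])/(p[j-1]-p[j]); return c0+a,c0+b
tc=lambda p:((p[0]+.5)/4.4+235-.5,(p[1]+.5)/4.4+190-.5)
def run(n,mc):
    g=cv2.cvtColor(cv2.imread(f"pics/top{n}.png"),cv2.COLOR_BGR2GRAY).astype(float)
    rs=[]
    for (r0,r1,c0,c1) in [(92,97,215,275),(mc[1],mc[1]+8,mc[0],mc[0]+60),(295,299,235,290),(mc[3],mc[3]+7,mc[2],mc[2]+60)]:
        a,b=cen(g,r0,r1,c0,c1); A,B=[onz("top",tc((c,(r0+r1)/2)),.134) for c in (a,b)]
        rs.append(((A+B)/2,(A-B)[1])); print(n,np.round((a,b),1),"width",round(rs[-1][1]*1e3,1),"centre vise",(tovise(rs[-1][0])*1e3).round(1))
run("0",(457,78,480,278)); run("15",(370,80,380,281))
E
python3 pl.py
```

```text
0 [214.8 224.8] width 5.1 centre vise [-18.9  52.6 134. ]
0 [472.3 476.1] width 2.0 centre vise [111.7  49.4 134. ]
0 [271.2 278.3] width 3.6 centre vise [  2.2 -53.4 134. ]Traceback (most recent call last):
  File "pl.py", line 15, in <module>
    run("0",(457,78,480,278)); run("15",(370,80,380,281))
    ~~~^^^^^^^^^^^^^^^^^^^^^^
  File "pl.py", line 13, in run
    a,b=cen(g,r0,r1,c0,c1); A,B=[onz("top",tc((c,(r0+r1)/2)),.134) for c in (a,b)]
        ~~~^^^^^^^^^^^^^^^
  File "pl.py", line 6, in cen
    while p[j]>t:j+=1
          ~^^^
IndexError: index 60 is out of bounds for axis 0 with size 60
```

```bash
sed -i 's/g=cv2.cvtColor.*/g=cv2.GaussianBlur(cv2.imread(f"pics\/top{n}.png")[:,:,0],(5,5),0).astype(float)/' pl.py; sed -i 's/np.percentile(p,20)/np.percentile(p,25)/' pl.py; python3 pl.py; python3 -c "
import cv2
for n in ('0','15'):
  g=cv2.imread(f'pics/top{n}.png')[:,:,0]
  print(n,g[92:97,215:275].mean(0).astype(int)[::3]); print(g[296:300,235:290].mean(0).astype(int)[::3])
  c=(457,78,480,278) if n=='0' else (370,80,380,281)
  print(g[c[1]:c[1]+8,c[0]:c[0]+60].mean(0).astype(int)[::3]);print(g[c[3]:c[3]+7,c[2]:c[2]+60].mean(0).astype(int)[::3])
"
```

```text
0 [214.2 225. ] width 5.6 centre vise [-19.   52.7 134. ]
0 [472.1 476. ] width 2.0 centre vise [111.6  49.4 134. ]
0 [271.3 278.5] width 3.7 centre vise [  2.3 -53.4 134. ]
0 [490.6 496.3] width 2.9 centre vise [113.5 -53.7 134. ]
15 [228.8 256. ] width 14.0 centre vise [ -7.3  51.8 134. ]
15 [382.9 411.2] width 14.5 centre vise [ 72.2  51.3 134. ]
15 [243.9 268.3] width 12.4 centre vise [ -7.3 -52.6 134. ]
15 [395.2 422.5] width 13.9 centre vise [ 70.6 -52.  134. ]
0 [110 107 109 110 102 102 104 105 101  98 105 104 103 105 105 107 106 105
 104 102]
[ 34  23 144 190 124  52  53  53  47  46  45  49  96 167 224  56  34  30
  32]
[146 143 142 143 145 144 146 141 144 141 145 142 144 147 143 140 143 144
 144 146]
[32 34 34 35 37 36 35 35 34 34 33 33 35 33 36 34 35 34 34 35]
15 [ 41  41  42  66 110 153 189 211 218 224 225 220 202 163 118  78  51  44
  39  39]
[ 78  95 133 174 200 217 223 224 221 211 197 167 137 123 113 109 109 107
 105]
[ 42  45  57  84 128 170 197 218 227 230 229 220 205 173 125  83  53  41
  44  43]
[159 116  79  74 104 154 195 219 231 232 233 233 224 208 166 111  68  42
  33  34]
```

```bash
python3 - <<'E'
import cv2
d=cv2.imread("pics/top0.png"); cv2.imwrite("pics/topA.png",cv2.resize(d[190:290,235:415],None,fx=4.4,fy=4.4,interpolation=cv2.INTER_CUBIC))
E
sed -i '$d' pl.py
cat >> pl.py <<'E'
run("A",(457,77,480,278)); run("7",(375,80,385,281));run("9",(372,80,383,281)); run("11",(370,80,380,281)); run("15",(370,80,380,281))
E
python3 pl.py
```

```text
A [229.2 256. ] width 13.7 centre vise [ -7.2  51.8 134. ]
A [474.4 503.4] width 14.9 centre vise [119.3  49.3 134. ]
A [244.  267.1] width 11.7 centre vise [ -7.5 -52.6 134. ]
A [488.  517.7] width 15.1 centre vise [118.2 -54.  134. ]
7 [229.  255.9] width 13.8 centre vise [ -7.3  51.8 134. ]
7 [390.6 412. ] width 11.0 centre vise [ 74.4  51.1 134. ]
7 [246.6 266.7] width 10.2 centre vise [ -7.  -52.7 134. ]
7 [406.1 434.3] width 14.4 centre vise [ 76.3 -52.5 134. ]
9 [229.  256.2] width 13.9 centre vise [ -7.2  51.8 134. ]
9 [387.5 418.1] width 15.7 centre vise [ 75.1  51.1 134. ]
9 [245.7 265.7] width 10.1 centre vise [ -7.5 -52.6 134. ]
9 [401.9 430. ] width 14.3 centre vise [ 74.1 -52.3 134. ]
11 [229.  256.2] width 14.0 centre vise [ -7.2  51.8 134. ]
11 [383.4 413.6] width 15.5 centre vise [ 72.9  51.2 134. ]
11 [246.6 266.1] width 9.9 centre vise [ -7.1 -52.7 134. ]
11 [397.3 424.1] width 13.6 centre vise [ 71.5 -52.1 134. ]
15 [228.8 256. ] width 14.0 centre vise [ -7.3  51.8 134. ]
15 [382.9 411.2] width 14.5 centre vise [ 72.2  51.3 134. ]
15 [243.9 268.3] width 12.4 centre vise [ -7.3 -52.6 134. ]
15 [395.2 422.5] width 13.9 centre vise [ 70.6 -52.  134. ]
```

```bash
python3 -c "
from h import *
d=cv2.imread('pics/top15.png').astype(int)
m=((d[:,:,1]>d[:,:,2]+25)&(d[:,:,1]>d[:,:,0]+15)).astype('uint8'); m[:,:260]=0;m[:,385:]=0
c=max(cv2.findContours(m,0,2)[0],key=cv2.contourArea); print('board rect',cv2.minAreaRect(c))
print('plate tilt deg',np.degrees(np.arctan2(395.2-382.9,284.5-84)))
from bench import ctrl
print(ctrl.sign_off())"
```

```text
board rect ((319.2948303222656, 197.48626708984375), (164.1568145751953, 94.76530456542969), 85.97173309326172)
plate tilt deg 3.5105037719749546
the job is handed in; nothing more can be done
None
```

The case is clamped in the vise and the job is handed in; sign-off gave no verdict, and I had no direct reading of the clamping force.

**What I did**
- I pressed the thumb lever fully down with closed fingers and slid the front jaw in until the case was nipped, with about 19 N on the fingers.
- I lifted off to let the lever come up, then gripped the knob. I wound the crank about 1.3 turns clockwise, until the knob needed about 7 N.
- I then let go and backed the arm well clear. The clock read about 13 s at the last check.

**What the last checks showed**
- **Squeeze:** after the lever was released, the jaw moved in a further 5.5 mm or so. The opening comes to at most about 54.5 mm, which puts the rubber pad at its stop. The jaw was still creeping a little over the last half turn, and I estimate the screw is about 0.2 turn past the stop, though it could be somewhat more.
- **Case:** it is square to the jaws within about 0.01 rad (board at 4.0°, jaw plate at 3.5° in the image) and looks flat on the rods.
- **Lever:** it looks up in the pictures. I did not measure its angle.
- **Other things:** what I could see round the vise (spool, side cutters, the small case) looks unmoved, judged by eye only.

**What disagreed**
- The opening measured directly from the jaw plates was 53 to 54 mm, slightly below the 55 mm the stop allows. That is within the 2 mm camera calibration.
- The tool picked up a lean of about 0.07 rad while pushing the jaw. It did not hinder the winding.

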